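# Unpack the nested parts crates

## Robot

A 7-joint arm with a two-finger parallel gripper is mounted at the origin on a cart in front of the work surface, level with it; the furniture and walls round the work are solid. World frame = base frame: x ahead of the robot, y to its left, z up, the work surface at z = 0. Lengths are in m, angles in degrees, forces in N, time in s.
With the tool pointing down it reaches from about 0.425 to 0.875 m from the base axis. Payload 4.7 kg.
Tool frame: the origin (TCP) lies on the mounting face of the last link; the fingertips stand 182 mm ahead of it and the grasp point (between the pads) lies 164 mm ahead of it; z points along the fingers, x is the direction in which the jaws open and shut, and the axes are right-handed (so a half turn about z gives the same grasp; the last joint's range is limited). The gripper opens to 87 mm and grips with 3 to 60 N. Pads are 19 mm wide; open, the fingers measure 117 mm over their backs; the gripper's body (75 mm by 190 mm) begins 51 mm behind the grasp point.
Start: joints at [-71.557, 18.392, -4.016, 83.108, 1.295, 78.541, -3.26], TCP at [0.197, 0.619, 0.405] pointing down, gripper open.
Joint ranges: [-163.93, 163.93], [-17.29, 119.83], [-79.2, 71.16], [3.27, 140.29], [-89.18, 269.18], [5.43, 117.66], [-154.24, 154.24]. Speed limits (degrees/s): [147.25, 147.25, 180, 180, 180, 180, 180].

## Interface

Orientations are given as [roll, pitch, yaw] about the fixed x, y, z axes, in that order (R = Rz(yaw) Ry(pitch) Rx(roll)).
In Python, from cell import status, cams, env, outline_of, landmark_of gives the robot as it stands. The module is installed in compiled form; this text tells all that it offers.
- The arm moves only by the tool jog_arm, never from a script. Its argument "rows" is a list of rows, each a list of 7 numbers: the closure, from 0 (fully open) to 1 (shut), then the shift along the tool's x, y, z in m, then the turn, a rotation vector about the tool's x, y, z in degrees. A call has 1 to 12 rows; each row shifts and turns the commanded pose from where the row before left it, along the tool's axes as they then stand; what a row does not reach is not made up. A row lasts 1/12 s, in which the tool goes at most 41.7 mm and 7.16 degrees, less where a joint would pass 70% of its speed; a pose out of reach is approached as far as the arm can. A call with a gripper value outside its range is refused whole. The fingers move at their own pace and stop on an object; "grip_force" is the grip in N (left out, the last holds). Time passes only in rows, so rows that do not move let the fingers close. It gives the time, the measured TCP pose, the force and the opening at its end, in the units of the state.
- status.get_obs(): the state, without advancing time (a new reading comes with each control period).
- cams.read_camera(name): name is "scene" or "top"; returns (picture, depth): 400x640x3 uint8, red, green, blue; 400x640 float32, m along the optical axis (not along the pixel's ray), 0 where there is no reading.
- cams.camera_params(name): a dict with "vfov" (degrees; the focal length in pixels is half the picture's height over the tangent of half this angle, whatever the lens; pixels are square), "cx", "cy" (the principal point, pixels), "eye" and "attitude" of the camera in the world. Camera axes: x right, y up, looking along -z (the intrinsics and any distortion apply to the point x, -y, -z); pixel columns grow to the right and rows downward; lengths in m; the calibration is good to about 2 mm. A picture is of the moment at which its call begins. camera_params takes no time and is no camera call.
- env.sign_off(): hands the job in, once; it reports no verdict.
Trained networks look in the newest picture that a camera, given by its name, has taken for a name from the list of things; names that differ only in an ending like _2 or _b are one class to them, and where a whole thing is asked for, a point or a joint stands for the part that bears it (a point fixed in the world has none). Each returns a list of dicts, best first, with "conf" (0 to 1); they miss things now and then, are a little off and sometimes report something else, mostly with a low value. They report only what shows in the picture. A call takes as long as a camera call. They do not tell look-alikes from the thing itself.
- outline_of(camera, name): "pixels" (400x640 bool, what is visible of it) and "box" ([left, top, right, bottom] in pixels, round what is visible of it).
- landmark_of(camera, name): "position" ([row, column] in pixels: a listed point, or the origin of a listed thing).
The state is a dict: "time_s": time; "qpos": joint angles; "joint_velocities": joint speeds; "effort": joint torques, N m; "tool_pos": TCP position; "tool_rot": TCP orientation; "force": force on the tool from outside, world axes, zero at the start; "wrist_torque": the same for the moment, N m; "grip_width": finger opening in m.
Only numpy, scipy, OpenCV 4.12 (cv2) and the standard library are available. Lean on these libraries where they do the work, as an engineer would, in place of code of your own. Each camera call takes 0.05 s, during which the arm holds its last target. There are 200 camera calls.

## Task

Take the stack of parts crates apart. Stand the brass knop upright in the round wooden rest and the beech block, as it stands now, in the square wooden tray; lift the upper grey crate out of the lower one and stack it squarely on the crate that holds the loupe, with its label tab at the opposite end to that crate's tab, so that it stands with its lugs on the rim and does not nest down on the loupe; and set the emptied lower crate flat and lengthwise in the middle of the long wooden tray. Leave everything released and at rest.

Things in the scene. Friction and masses are not known exactly. Their poses are not given: they have to be found in the camera images.
- knop_center (a point): turned brass knop, 36 mm in diameter at its belly (widest at half height: grip there), 49 mm tall, narrow foot; stands in the upper crate about 40 mm to one side of its middle along its length, 22 mm or more from the end wall. Point: its centre, 24.5 mm above its foot; z up
- block_center (a point): plain beech block, 28 mm (its x) by 36 mm (its y) by 30 mm high (z); stands in the upper crate about 40 mm to the other side of the middle, its 28 mm width along the crate's length. Point: its centre, 15 mm above its underside
- crate_upper_center (a point): upper grey crate, nested in the lower. 190 x 66 mm over the rim, 50 high, tapering to 170 x 47 below; inner floor 3 mm up. Grip it across at mid-length on the upright rim band (66 mm wide, top 12 mm). x: along it toward the end with the label tab (sticks out 13 mm, white card), z up. Point: mid-length, 25 mm above the underside, 25 below the rim top. 0.14 kg
- crate_lower_center (a point): lower grey crate of the nested pair, on the table, alike in size, axes and point; the upper one stands 28 mm higher in it. Each crate has 2 lugs low on each long side (undersides 5 mm up, 71 mm overall, at x = +62, -34 mm) and rim slots at the same x: tabs at the same end, lugs drop into slots and it nests; tabs at opposite ends, lugs stand on the rim
- loupe_crate: third crate of the same kind, fixed on the table apart, holding a black loupe and a cork. Origin: middle of its underside; x along it toward its label tab. Rim top 50 mm up. A crate stacked on it (tabs opposite) has its centre point 70 mm above this origin and reaches 5 mm into the mouth with 4 mm play all round; wrongly nested it sinks to about 57 mm, onto the loupe
- round_rest: round wooden rest for the knop, fixed: 70 mm across, 9 mm high, with a round recess 56 mm across whose grey felt floor is 6 mm above the table. Origin: middle of its underside, on the table
- square_tray: small square wooden tray for the block, fixed: 90 x 90 mm, 10 mm high, inside 78 x 78 mm, grey felt floor 6 mm above the table. Origin: middle of its underside, on the table; x and y along its sides
- long_tray: long low wooden tray for the lower crate, fixed: 210 mm (its x) by 108 mm (its y), 14 mm high, inside 196 x 94 mm, grey felt floor 7 mm above the table. Origin: middle of its underside, on the table; the crate lies along x, tab at either end
Not all that is in view belongs to the job. What is shaped like the part that bears block_center but orange is not meant.

How it is judged (in metres and radians):
At the end, for the whole second after the job is handed in: Knop upright in the round rest (within 16 mm of its middle), block upright in the square tray (18 mm), upper crate level on the loupe crate, on its lugs, not nested (7 mm, 0.08 rad), lower crate flat in the long tray (15 mm, 0.2 rad, either way round); all at rest and released (horizontal distance between knop_center and round_rest below 0.016 m and z of knop_center in the frame of round_rest between 0.0265 and 0.0345 m and angle between each of knop_center, block_center's own z axis and vertical below 0.12 rad and horizontal distance between block_center and square_tray below 0.018 m and z of block_center in the frame of square_tray between 0.017 and 0.025 m and horizontal distance between crate_upper_center and loupe_crate below 0.007 m and z of crate_upper_center in the frame of loupe_crate between 0.067 and 0.073 m and angle between each of crate_upper_center, crate_lower_center's own z axis and vertical below 0.05 rad and angle between the x axis of crate_upper_center and the x axis of loupe_crate, either way round below 0.08 rad and horizontal distance between crate_lower_center and long_tray below 0.015 m and z of crate_lower_center in the frame of long_tray between 0.029 and 0.036 m and angle between the x axis of crate_lower_center and the x axis of long_tray, either way round below 0.2 rad and linear speed of each of brass_knop, beech_block, crate_upper, crate_lower below 0.02 m/s); the robot touches nothing.
It also fails if it takes over 112 s, if anything falls off the work surface, if the arm or the gripper's body presses on something with over 40 N, if the wrist force passes 120 N, or if a joint passes its speed limit or range.

## Working session

There is one attempt and no reset: what is moved stays moved. The work goes in short steps, Python scripts to look and compute and a tool call to move; the robot and the scene stay as the last step left them, time stands still between calls to the robot, and variables do not carry over. Pictures are saved under pics/ and viewed, about 12 in all and at most 16, crops included, and the job is handed in when it is done.

Besides the shell and the picture viewer there is one more tool, called after "Call:" by a JSON object that holds its "fn" and its "kwargs", one argument or row to a line. jog_arm: Moves the arm, as the interface text tells. Its arguments: {"type":"object","properties":{"rows":{"type":"array"},"grip_force":{"type":"number"}},"required":["rows"]}

```bash
mkdir -p pics
cat > h.py <<'E'
import numpy as np, cv2
from cell import status, cams, env, outline_of, landmark_of
from scipy.spatial.transform import Rotation as R
def par(n):
    p=cams.camera_params(n); f=200/np.tan(np.radians(p['vfov'])/2); return p,f
def save(n,fn): 
    im,d=cams.read_camera(n); cv2.imwrite(fn,im[:,:,::-1]); return im,d
E
python3 - <<'E'
from h import *
print(status.get_obs())
for n in('scene','top'):
    print(cams.camera_params(n)); im,d=save(n,f'pics/{n}0.png'); np.save(f'{n}0.npy',d); print((d==0).mean())
E
```

```text
{'time_s': 0.0, 'qpos': array([-71.55628474,  18.44222351,  -4.01525631,  83.17395943,
         1.29524214,  78.54411333,  -3.26098689]), 'joint_velocities': array([-0.01286215, -0.02947994,  0.05273354, -0.04645154, -0.03526667,
       -0.06380998, -0.03528771]), 'effort': array([ 8.58662133e-05, -4.91285169e+01, -4.03785193e-01, -3.12525630e+01,
       -6.39919331e-02,  4.35158762e-02,  1.69685436e-04]), 'tool_pos': array([0.19690151, 0.61924544, 0.40363355]), 'tool_rot': array([1.79993816e+02, 1.15036170e-01, 7.23648078e+01]), 'force': array([-0.00587803, -0.05325086, -0.70863509]), 'wrist_torque': array([-0.00326134, -0.01240323,  0.01694276]), 'grip_width': 0.08677598134055212}
{'vfov': 56.60602597495035, 'cx': 317.7316115493912, 'cy': 195.6228557940211, 'eye': array([-0.20995127,  0.38471077,  0.4546563 ]), 'attitude': array([  62.56210981,    0.21541613, -116.15592949])}
0.06755078125
{'vfov': 49.022214255114214, 'cx': 320.5329476691668, 'cy': 201.55631547874404, 'eye': array([0.24792874, 0.03478712, 1.06980356]), 'attitude': array([ 12.33790674,   0.19848178, -92.10188865])}
0.00396484375
```

View pics/scene0.png

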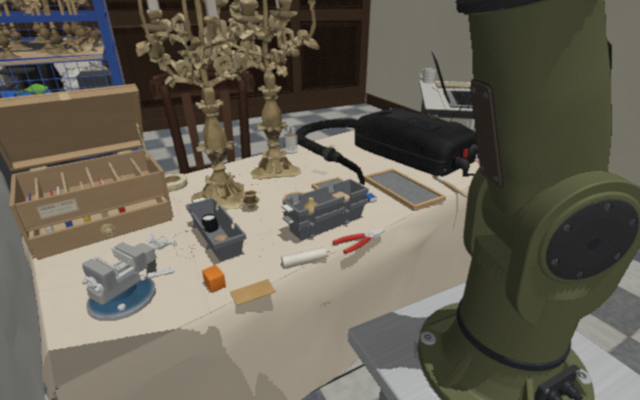

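View pics/top0.png

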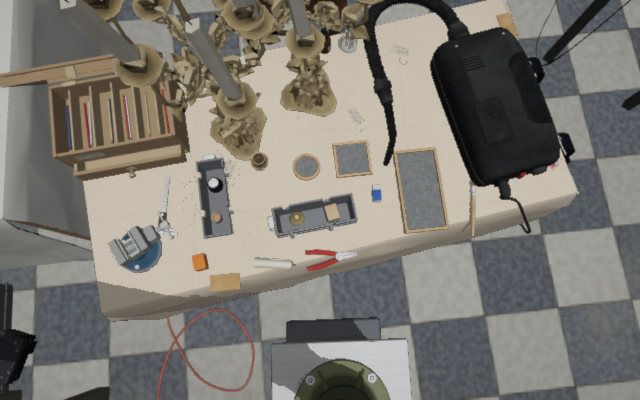

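The scene picture shows the nested pair at about (325,205), the loupe crate at (215,228) and the orange block at (213,277). In the top picture the nested pair is at (313,215), the loupe crate at (214,195), the round rest at (306,166), the square tray at (351,158) and the long tray at (420,190). Candelabra stand behind.

```bash
cat >> h.py <<'E'
def rays(n,rc,dep=None,z=None):
    "rc: Nx2 row,col -> world points by depth or at plane z"
    p,f=par(n); rc=np.atleast_2d(np.asarray(rc,float))
    c=np.c_[(rc[:,1]-p['cx'])/f,-(rc[:,0]-p['cy'])/f,-np.ones(len(rc))]
    w=c@R.from_euler('xyz',p['attitude'],degrees=True).as_matrix().T
    t=(z-p['eye'][2])/w[:,2] if dep is None else dep
    return p['eye']+w*np.reshape(t,(-1,1))
def proj(n,P):
    p,f=par(n); c=(np.atleast_2d(P)-p['eye'])@R.from_euler('xyz',p['attitude'],degrees=True).as_matrix()
    return np.c_[p['cy']-f*c[:,1]/-c[:,2], p['cx']+f*c[:,0]/-c[:,2]]
E
python3 - <<'E'
from h import *
np.set_printoptions(precision=4,suppress=True)
im,d=save('top','pics/t1.png')
# table check
for rc in [(270,150),(240,250),(150,180),(130,370),(245,390),(180,480)]:
    print(rc, rays('top',[rc],d[rc]))
Z={'knop_center':.0555,'block_center':.046,'crate_upper_center':.053,'crate_lower_center':.025,'loupe_crate':0,'round_rest':0,'square_tray':0,'long_tray':0}
for n,z in Z.items():
    for r in landmark_of('top',n)[:3]:
        print(n,round(r['conf'],2),np.array(r['position']),rays('top',[r['position']],z=z)[0])
P=rays('top',np.indices((400,640)).reshape(2,-1).T,d.ravel()); np.save('cloud.npy',P)
cv2.imwrite('pics/crop1.png',cv2.resize(im[130:280,180:460,::-1],None,fx=2.85,fy=2.85,interpolation=cv2.INTER_CUBIC))
E
```

```text
(270, 150) [[ 0.3283  0.449  -0.0024]]
(240, 250) [[ 0.3922  0.2065 -0.0019]]
(150, 180) [[0.6115 0.3676 0.0537]]
(130, 370) [[ 0.6674 -0.1053 -0.0022]]
(245, 390) [[ 0.3696 -0.1393 -0.0232]]
(180, 480) [[ 0.5084 -0.3529  0.0548]]
knop_center 0.45 [216.  296.6] [0.4371 0.0877 0.0555]
block_center 0.77 [212.7 329.1] [0.444  0.0108 0.046 ]
block_center 0.67 [262.3 205.1] [0.3376 0.3032 0.046 ]
crate_upper_center 0.76 [212.5 311.4] [0.4447 0.0527 0.053 ]
crate_lower_center 0.47 [217.8 314.3] [0.4368 0.0466 0.025 ]
loupe_crate 0.98 [200.1 218.2] [0.4952 0.2855 0.    ]
round_rest 0.97 [172.4 307.6] [0.5587 0.0599 0.    ]
square_tray 0.79 [158.4 352.3] [ 0.5915 -0.0552  0.    ]
long_tray 0.77 [187.9 417.7] [ 0.5079 -0.2153  0.    ]
```

View pics/crop1.png

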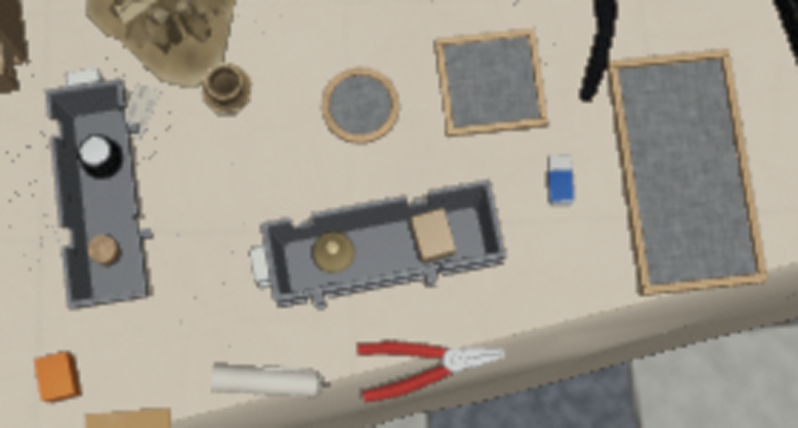

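The crop shows the upper crate with its tab at the left end (crop 260,265), the knop at (333,252) and the block at (433,233). The loupe crate has its tab at the top (83,75). Possible mix-ups:
- **Block:** the orange block, top picture (199,262). The beech one at (332,212) is the right one.
- **Knop:** the brass cup, (259,160). The knop at (297,218) is the one in the crate.
- **Crates:** the loupe crate, (214,195), against the nested pair, (313,215).

Run:
```python
from h import *
np.set_printoptions(precision=4,suppress=True)
P=np.load('cloud.npy').reshape(400,640,3)
def rect(name,m,zl,zh,reg):
    r0,r1,c0,c1=reg; Q=P[r0:r1,c0:c1].reshape(-1,3); Q=Q[(Q[:,2]>zl)&(Q[:,2]<zh)]
    if m=='c':
        c,r=cv2.minEnclosingCircle(Q[:,:2].astype(np.float32)*1000); print(name,len(Q),c,r)
    else:
        x=cv2.minAreaRect(Q[:,:2].astype(np.float32)*1000); print(name,len(Q),x, 'median',np.median(Q,0))
rect('upper rim','r',.070,.085,(190,245,268,362))
rect('loupe rim','r',.042,.056,(145,245,190,245))
rect('round','c',.005,.02,(148,185,288,325))
rect('square','r',.005,.02,(135,182,328,376))
rect('long','r',.008,.025,(143,240,390,452))
im=cams.read_camera('top')[0]
for n in ['knop_center','block_center','crate_upper_center','crate_lower_center','loupe_crate','round_rest','square_tray','long_tray']:
    for o in outline_of('top',n)[:3]:
        m=o['pixels']; Q=P[m]; 
        x=cv2.minAreaRect(np.argwhere(m)[:,::-1].astype(np.float32))
        print(n,round(o['conf'],2),np.array(o['box']),m.sum(),'z pct',np.percentile(Q[:,2],[5,50,95]),'med',np.median(Q,0),x)
# obstacles heights in map
g={}
Q=P.reshape(-1,3); s=(Q[:,0]>.3)&(Q[:,0]<.9)&(abs(Q[:,1])<.55)&(Q[:,2]>-.1)
H=np.zeros((12,22))
for x,y,z in Q[s]: 
    i=int((x-.3)/.05);j=int((.55-y)/.05); H[i,j]=max(H[i,j],z)
print('cols y=.55..-.55; rows x=.3 up'); print((H*100).round().astype(int))
```

```text
upper rim 636 ((435.9890441894531, 52.5360107421875), (66.65636444091797, 202.92999267578125), 8.733582496643066) median [0.4315 0.0684 0.0775]
loupe rim 569 ((500.0289001464844, 287.5431823730469), (205.20489501953125, 67.28466796875), 6.830818176269531) median [0.5037 0.2963 0.0491]
round 500 (572.5647583007812, 62.96891403198242) 35.20069885253906
square 1041 ((585.2498779296875, -54.011077880859375), (99.35650634765625, 89.92243957519531), 4.586289405822754) median [ 0.5894 -0.0537  0.0077]
long 2151 ((508.98016357421875, -213.05743408203125), (224.72511291503906, 119.77698516845703), 4.121060371398926) median [ 0.4998 -0.219   0.0102]
knop_center 0.53 [289.6 213.6 306.8 226.6] 143 z pct [0.0615 0.0678 0.0804] med [0.4297 0.0863 0.0678] ((296.5, 218.0), (12.0, 13.0), 90.0)
block_center 0.8 [195.1 254.1 207.9 268.9] 214 z pct [0.0116 0.0295 0.0333] med [0.3424 0.3195 0.0295] ((199.5, 261.5), (15.0, 15.0), 90.0)
block_center 0.69 [321.6 205.  342.  220. ] 191 z pct [0.0525 0.0614 0.0647] med [0.4421 0.0059 0.0614] ((331.3999938964844, 212.1999969482422), (16.443843841552734, 12.016
[... 1651 characters left out ...]
 0  0  0]
 [ 2  9  9  7  5  5  6  8  8  8  8  8  8  1  2  2  2  2  0  0  1  0]
 [ 1  0  6  1  5  5  5  1  8  8  8  8  1  2  2  1  2  2  6  7  2  1]
 [ 0  4  1  1  5 68 54 63 46  1  1  1  1  2  2  1  2 11 12 12 12 11]
 [12  6  6  6 54 68 54 64 46  1  1  1  1  3  2  1  2 13 14 13 13 12]
 [12 13 12 13 52 39 43 48 48 54 54  1  1  3  3  2  2 14 14 13 13 12]
 [29 29 11 52 55 44 52 51 52 54 54 48 48  3  4  0 11 14 14 14 10 11]
 [30 30 30 15 44 44 42 48 45 44 40 44 44  4  4  1 12 14 14 14 11 11]
 [14 13 10 15 42 42 40 40 36 16 40 40 38  5  4  1 13 14 14 14 13  2]
 [ 0  0  0 17  2  0  0  1 34  3  4  1  1  4  3  1 13 13 13 13 13  4]
 [ 0  0  0  0  0  0  0  0  0  0 10  8  8  5  1  1 10 12 12 12 12  0]]
```

```bash
cat >> h.py <<'E'
from scipy.optimize import least_squares
def ringfit(Q,L,W,x0):
    "fit rect centre-line L x W to xy points; x0=(x,y,yaw rad)"
    def f(p):
        c,s=np.cos(p[2]),np.sin(p[2]); d=Q[:,:2]-p[:2]; u=abs(d[:,0]*c+d[:,1]*s)-L/2; v=abs(-d[:,0]*s+d[:,1]*c)-W/2
        return np.where((u>-.012)&(abs(u)<abs(v)),u,v)
    r=least_squares(f,x0,loss='soft_l1',f_scale=.002,x_scale=[.01,.01,.05]); return r.x,np.median(abs(r.fun))
def cloud(n='top',d=None):
    if d is None: d=cams.read_camera(n)[1]
    return rays(n,np.indices((400,640)).reshape(2,-1).T,d.ravel()).reshape(400,640,3)
def sel(P,reg,zl,zh):
    Q=P[reg[0]:reg[1],reg[2]:reg[3]].reshape(-1,3); return Q[(Q[:,2]>zl)&(Q[:,2]<zh)]
E
python3 - <<'E'
from h import *
np.set_printoptions(precision=4,suppress=True)
im=None;ds=[]
for _ in range(5):
    im,d=cams.read_camera('top'); ds.append(d)
d=np.median(ds,0); P=cloud('top',d); np.save('cloud.npy',P); np.save('im.npy',im)
print('table',np.median(P[235:260,225:250,2]),np.median(P[195:235,362:388,2]))
for n,reg,zl,zh,x0 in [('upper',(190,245,268,362),.071,.083,(.437,.046,1.72)),('loupe',(145,245,190,245),.043,.056,(.495,.287,.11))]:
  Q=sel(P,reg,zl,zh)
  for LW in [(.187,.063),(.185,.061)]:
    x,e=ringfit(Q,*LW,x0); print(n,len(Q),x[:2],np.degrees(x[2]),e)
  c,s=np.cos(x[2]),np.sin(x[2]); dd=Q[:,:2]-x[:2]; u=dd[:,0]*c+dd[:,1]*s; v=-dd[:,0]*s+dd[:,1]*c
  print(' u pct',np.percentile(u,[0,1,5,95,99,100]),'v',np.percentile(v,[0,2,10,90,98,100]))
hsv=cv2.cvtColor(im,cv2.COLOR_RGB2HSV)
for n,reg,z in [('round',(148,185,288,325),.006),('square',(137,182,328,376),.006),('long',(143,240,392,452),.007)]:
  m=np.zeros((400,640),np.uint8); m[reg[0]:reg[1],reg[2]:reg[3]]=(hsv[reg[0]:reg[1],reg[2]:reg[3],1]<45)&(hsv[reg[0]:reg[1],reg[2]:reg[3],2]<170)
  k,l,st,ce=cv2.connectedComponentsWithStats(m); j=1+np.argmax(st[1:,4]); 
  W=rays('top',np.argwhere(l==j),z=z)[:,:2].astype(np.float32)*1000
  print(n,st[j],'centroid',W.mean(0),cv2.minAreaRect(W))
for n,reg,zl in [('knop',(205,230,285,310),.062),('block',(200,225,318,348),.056)]:
  Q=sel(P,reg,zl,.09); 
  Q=Q[(abs(Q[:,:2]-([.432,.086] if n=='knop' else [.442,.006])).max(1)<.021)]
  print(n,len(Q),np.median(Q,0),cv2.minAreaRect(Q[:,:2].astype(np.float32)*1000), Q[:,2].max())
Q=P.reshape(-1,3)
for y in np.arange(-.5,.5,.05):
  for zl,zh in((.1,.3),(.3,.8)):
    S=Q[(Q[:,1]>y)&(Q[:,1]<y+.05)&(Q[:,2]>zl)&(Q[:,2]<zh)&(Q[:,0]>.3)]
    if len(S)>3: print('obst y',round(y,2),zl,'xmin',S[:,0].min().round(3),'z',S[S[:,0].argmin(),2].round(2),end=' | ')
  print()
E
```

```text
table -0.0004036808316816298 -0.000336878991446965
upper 607 [0.4359 0.0483] 99.028031577809 0.0020450515983778117
upper 607 [0.436  0.0482] 99.02255567684031 0.0016619197706809821
 u pct [-0.097  -0.0966 -0.0945  0.1001  0.1045  0.1056] v [-0.0341 -0.0333 -0.0315  0.0313  0.0321  0.0325]
loupe 549 [0.4938 0.2861] 6.959716920632523 0.0018782150598837116
loupe 549 [0.4938 0.2861] 6.959619262578261 0.001579952198178733
 u pct [-0.0959 -0.0956 -0.0944  0.1009  0.1059  0.1077] v [-0.0327 -0.0321 -0.0314  0.0315  0.0333  0.034 ]
round [296 157  21  20 346] centroid [572.9717  63.3796] ((572.718505859375, 63.35291290283203), (50.63779830932617, 50.08436584472656), 88.02464294433594)
square [336 143  33  32 859] centroid [589.8999 -53.8437] ((590.1939697265625, -53.83502960205078), (75.78114318847656, 75.97897338867188), 4.414583206176758)
long [ 397  151   48   79 2802] centroid [ 501.0982 -219.9819] ((502.8193359375, -220.06405639648438), (194.5708770751953, 92.35313415527344), 3.845909595489502)
knop 136 [0.4302 0.0872 0.0681] ((431.7241516113281, 88.27546691894531), (30.188316345214844,
[... 347 characters left out ...]
0.534 z 0.1 | 
obst y -0.3 0.1 xmin 0.692 z 0.1 | 



obst y -0.1 0.3 xmin 0.684 z 0.48 | 
obst y -0.05 0.3 xmin 0.685 z 0.48 | 
obst y -0.0 0.1 xmin 0.658 z 0.3 | obst y -0.0 0.3 xmin 0.62 z 0.44 | 
obst y 0.05 0.1 xmin 0.655 z 0.3 | obst y 0.05 0.3 xmin 0.622 z 0.44 | 
obst y 0.1 0.3 xmin 0.527 z 0.43 | 
obst y 0.15 0.1 xmin 0.672 z 0.3 | obst y 0.15 0.3 xmin 0.507 z 0.4 | 
obst y 0.2 0.1 xmin 0.643 z 0.14 | obst y 0.2 0.3 xmin 0.537 z 0.53 | 
obst y 0.25 0.1 xmin 0.64 z 0.15 | obst y 0.25 0.3 xmin 0.528 z 0.54 | 
obst y 0.3 0.3 xmin 0.557 z 0.54 | 
obst y 0.35 0.1 xmin 0.619 z 0.1 | obst y 0.35 0.3 xmin 0.666 z 0.52 | 
obst y 0.4 0.1 xmin 0.61 z 0.11 | 
obst y 0.45 0.1 xmin 0.602 z 0.11 |
```

Run:
```python
from h import *
np.set_printoptions(precision=3,suppress=True)
P=np.load('cloud.npy').reshape(-1,3); S=cloud('scene').reshape(-1,3)
A=np.r_[P,S]; src=np.r_[np.zeros(len(P)),np.ones(len(S))]
for nm,t in [('round',(.573,.063)),('square',(.59,-.054)),('loupe',(.494,.286)),('long',(.501,-.22))]:
    t=np.array(t); r=np.linalg.norm(t); e=t/r; n=np.array([-e[1],e[0]])
    a=A[:,:2]@e; b=A[:,:2]@n
    print(nm,'bands z: obstacles with along< r+.12, |lat|<.2 : min |lat| for a<r-.05 ; min dist to axis')
    for zl in np.arange(.1,.7,.05):
        m=(A[:,2]>zl)&(A[:,2]<zl+.05)&(a<r+.15)&(a>.3)&(abs(b)<.2)
        if m.sum()<3: continue
        q=m&(a<r); D=np.hypot(a[m]-r,b[m]); j=D.argsort()[2]
        print(round(zl,2),m.sum(),'fore lat min',(abs(b[q]).min().round(3),A[q][abs(b[q]).argmin()],src[q][abs(b[q]).argmin()]) if q.any() else None,'axis',D[j].round(3),A[m][j],src[m][j])
```

```text
round bands z: obstacles with along< r+.12, |lat|<.2 : min |lat| for a<r-.05 ; min dist to axis
0.1 489 fore lat min None axis 0.155 [0.648 0.198 0.148] 1.0
0.15 522 fore lat min None axis 0.167 [0.661 0.206 0.163] 1.0
0.2 435 fore lat min None axis 0.169 [0.663 0.207 0.25 ] 1.0
0.25 490 fore lat min None axis 0.084 [0.656 0.05  0.299] 1.0
0.3 2812 fore lat min None axis 0.078 [0.65  0.05  0.347] 1.0
0.35 3477 fore lat min (np.float64(0.071), array([0.538, 0.131, 0.396]), np.float64(0.0)) axis 0.069 [0.64  0.047 0.365] 0.0
0.4 4569 fore lat min (np.float64(0.064), array([0.559, 0.125, 0.433]), np.float64(0.0)) axis 0.05 [0.623 0.061 0.44 ] 0.0
0.45 2427 fore lat min (np.float64(0.079), array([0.548, 0.14 , 0.455]), np.float64(1.0)) axis 0.066 [0.638 0.057 0.463] 0.0
0.5 1548 fore lat min (np.float64(0.091), array([0.563, 0.154, 0.5  ]), np.float64(0.0)) axis 0.072 [0.645 0.062 0.51 ] 0.0
0.55 760 fore lat min (np.float64(0.095), array([0.557, 0.157, 0.55 ]), np.float64(0.0)) axis 0.095 [0.565 0.158 0.551] 0.0
0.6 517 fore lat min (np.float64(0.099), array([0.557, 0.16 , 0.602]), np.f
[... 1554 characters left out ...]
 min (np.float64(0.122), array([0.542, 0.172, 0.456]), np.float64(1.0)) axis 0.062 [0.554 0.273 0.457] 0.0
0.5 1572 fore lat min (np.float64(0.124), array([0.547, 0.173, 0.545]), np.float64(0.0)) axis 0.039 [0.53  0.272 0.536] 0.0
0.55 1284 fore lat min (np.float64(0.118), array([0.548, 0.181, 0.593]), np.float64(0.0)) axis 0.054 [0.548 0.281 0.599] 0.0
0.6 1220 fore lat min (np.float64(0.117), array([0.549, 0.183, 0.617]), np.float64(0.0)) axis 0.05 [0.544 0.284 0.649] 0.0
0.65 635 fore lat min None axis 0.047 [0.541 0.286 0.678] 0.0
long bands z: obstacles with along< r+.12, |lat|<.2 : min |lat| for a<r-.05 ; min dist to axis
0.1 2753 fore lat min None axis 0.129 [ 0.527 -0.346  0.102] 1.0
```

```bash
cat > plan.py <<'E'
# usage: plan.py gx gy gz(grasp point) jawyaw lean N  ; lean about tool x (deg, + tips tool z: see print)
import sys; from h import *
from scipy.linalg import logm, expm
g=np.array(sys.argv[1:4],float); yaw,lean=map(float,sys.argv[4:6]); N=int(sys.argv[6])
o=status.get_obs(); T=np.eye(4); T[:3,:3]=R.from_euler('xyz',o['tool_rot'],degrees=True).as_matrix(); T[:3,3]=o['tool_pos']
G=np.eye(4); G[:3,:3]=(R.from_euler('z',yaw,degrees=True)*R.from_euler('x',180+lean,degrees=True)).as_matrix(); G[:3,3]=g-.164*G[:3,2]
S=np.real(expm(np.real(logm(np.linalg.inv(T)@G))/N)); w=R.from_matrix(S[:3,:3]).as_rotvec(degrees=True)
print('now t',round(o['time_s'],2),'grasp',(T[:3,3]+.164*T[:3,2]).round(4),'tool z',T[:3,2].round(3),'jawx',T[:3,0].round(3),'q',o['qpos'].round(1),'F',o['force'].round(1),'w',round(o['grip_width'],4))
print('goal tcp',G[:3,3].round(3),'toolz',G[:3,2].round(3)); print(f'{N} rows:',S[:3,3].round(4).tolist(),w.round(2).tolist())
E
python3 plan.py .431 .0875 .14 99 0 18
```

```text
now t 1.3 grasp [0.1969 0.6195 0.2408] tool z [ 0.  0. -1.] jawx [0.303 0.953 0.   ] q [-71.6  18.4  -4.   83.1   1.3  78.5  -3.3] F [ 0.6 -0.1 -0.6] w 0.087
goal tcp [0.431 0.088 0.304] toolz [ 0.  0. -1.]
18 rows: [-0.0285, 0.0157, 0.0056] [0.0, -0.0, -1.48]
```

Call:
{"fn": "jog_arm", "kwargs": {
  "rows": [
    [0, -0.0285, 0.0157, 0.004, 0, 0, -1.48],
    [0, -0.0285, 0.0157, 0.004, 0, 0, -1.48],
    [0, -0.0285, 0.0157, 0.004, 0, 0, -1.48],
    [0, -0.0285, 0.0157, 0.004, 0, 0, -1.48],
    [0, -0.0285, 0.0157, 0.004, 0, 0, -1.48],
    [0, -0.0285, 0.0157, 0.004, 0, 0, -1.48],
    [0, -0.0285, 0.0157, 0.004, 0, 0, -1.48],
    [0, -0.0285, 0.0157, 0.004, 0, 0, -1.48],
    [0, -0.0285, 0.0157, 0.004, 0, 0, -1.48]
  ]
}}

```text
time_s: 2.05
tool_pos: [0.2832, 0.3386, 0.3688]
tool_rot: [180.0, -0.0, 85.8]
force: [-0.4, 0.4, 0.0]
grip_width: 0.0868
```

Call:
{"fn": "jog_arm", "kwargs": {
  "rows": [
    [0, -0.0285, 0.0157, 0.004, 0, 0, -1.48],
    [0, -0.0285, 0.0157, 0.004, 0, 0, -1.48],
    [0, -0.0285, 0.0157, 0.004, 0, 0, -1.48],
    [0, -0.0285, 0.0157, 0.004, 0, 0, -1.48],
    [0, -0.0285, 0.0157, 0.004, 0, 0, -1.48],
    [0, -0.0285, 0.0157, 0.004, 0, 0, -1.48],
    [0, -0.0285, 0.0157, 0.004, 0, 0, -1.48],
    [0, -0.0285, 0.0157, 0.004, 0, 0, -1.48],
    [0, -0.0285, 0.0157, 0.004, 0, 0, -1.48],
    [0, 0, 0, 0, 0, 0, 0],
    [0, 0, 0, 0, 0, 0, 0]
  ]
}}

```text
time_s: 2.97
tool_pos: [0.4317, 0.0869, 0.3328]
tool_rot: [-180.0, -0.0, 98.8]
force: [-0.2, 0.3, -1.5]
grip_width: 0.087
```

```bash
python3 plan.py .431 .0875 .14 99 -15 4
python3 - <<'E'
from h import *
im,d=cams.read_camera('scene'); cv2.imwrite('pics/s2.png',im[:,:,::-1])
E
```

```text
now t 2.97 grasp [0.4317 0.0869 0.1688] tool z [-0.  0. -1.] jawx [-0.152  0.988  0.   ] q [-43.8  -5.9  27.6 117.6   3.   67.7  81.3] F [-0.2  0.3 -1.5] w 0.087
goal tcp [0.389 0.081 0.298] toolz [ 0.256  0.04  -0.966]
4 rows: [0.0001, -0.0116, 0.0075] [-3.75, 0.01, -0.06]
```

View pics/s2.png

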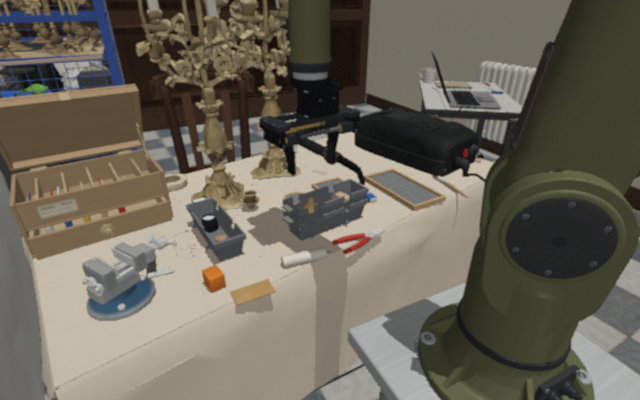

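The picture shows the gripper above the stack with fingers at about (290,165) and (360,175). The last link goes straight up from (310,75), close beside the candelabra.

```bash
cat > fk.py <<'E'
from h import *
import itertools
D=[([-71.557,18.392,-4.016,83.108,1.295,78.541,-3.26],[.197,.619,.405],[180,0,72.36]),
   (status.get_obs()['qpos'],status.get_obs()['tool_pos'],status.get_obs()['tool_rot'])]
if __name__=='__main__':
  best=[]
  for s in itertools.product([1,-1],repeat=7):
    for off in (0,90,180,-90):
      e=0;A=[];b=[];
      for q,p,r in D:
        a=np.array(q)*s; Rs=[R.from_euler('ZYZYZYZ'[:k],a[:k],degrees=True) if k>1 else R.from_euler('Z',a[0],degrees=True) for k in range(1,8)]
        e+=((Rs[6]*R.from_euler('z',off,degrees=True)).inv()*R.from_euler('xyz',r,degrees=True)).magnitude()
        z=[x.as_matrix()[:,2] for x in Rs]
        A.append(np.c_[[0,0,1],z[1],z[3],z[5]]); b.append(p)
      if e<.2:
        x,res,_,_=np.linalg.lstsq(np.vstack(A),np.hstack(b),rcond=None); best.append((np.abs(np.vstack(A)@x-np.hstack(b)).max(),e,s,off,x))
  for t in sorted(best,key=lambda t:t[0])[:4]: print(t)
E
python3 fk.py
```

```text
Traceback (most recent call last):
  File "fk.py", line 11, in <module>
    a=np.array(q)*s; Rs=[R.from_euler('ZYZYZYZ'[:k],a[:k],degrees=True) if k>1 else R.from_euler('Z',a[0],degrees=True) for k in range(1,8)]
                         ~~~~~~~~~~~~^^^^^^^^^^^^^^^^^^^^^^^^^^^^^^^^^^
  File "scipy/spatial/transform/_rotation.pyx", line 1413, in scipy.spatial.transform._rotation.Rotation.from_euler
ValueError: Expected axis specification to be a non-empty string of upto 3 characters, got ZYZY
```

```bash
python3 - <<'E'
s=open('fk.py').read()
i=s.index("Rs=[R.from_euler('ZYZ"); j=s.index("\n",i)
s=s[:i]+"Rs=list(itertools.accumulate([R.from_euler('ZYZYZYZ'[k],a[k],degrees=True) for k in range(7)],lambda u,v:u*v))"+s[j:]
open('fk.py','w').write(s)
E
python3 fk.py
```

```text
(np.float64(0.012084701442192564), 0.14765252054138153, (-1, 1, -1, 1, 1, 1, -1), 180, array([-0.24563007,  0.44699455,  0.51838798, -0.33104152]))
(np.float64(0.027189028606373733), 0.00013232726739356227, (-1, 1, -1, 1, -1, 1, -1), 180, array([-38.57349869,   0.47724137,   0.51294775, -38.62703284]))
(np.float64(0.06912327273649654), 0.0013356655394321571, (-1, -1, -1, -1, -1, -1, -1), 180, array([43.85356447, -0.53504014, -0.49874515, 43.10902776]))
(np.float64(0.07072421123817407), 0.14873004650523775, (-1, -1, -1, -1, 1, -1, -1), 180, array([ 0.99173008, -0.50731373, -0.50402202,  0.27642286]))
```

```bash
python3 plan.py .431 .0875 .115 99 -15 6
```

```text
now t 3.02 grasp [0.431  0.0884 0.1688] tool z [-0.     0.001 -1.   ] jawx [-0.155  0.988  0.001] q [-43.8  -6.   27.5 117.7   2.9  67.7  81.3] F [-1.2  1.1  0.4] w 0.087
goal tcp [0.389 0.081 0.273] toolz [ 0.256  0.04  -0.966]
6 rows: [-0.0001, -0.0082, 0.0091] [-2.5, -0.0, -0.01]
```

Call:
{"fn": "jog_arm", "kwargs": {
  "rows": [
    [0, 0, -0.0082, 0.0091, -2.5, 0, 0],
    [0, 0, -0.0082, 0.0091, -2.5, 0, 0],
    [0, 0, -0.0082, 0.0091, -2.5, 0, 0],
    [0, 0, -0.0082, 0.0091, -2.5, 0, 0],
    [0, 0, -0.0082, 0.0091, -2.5, 0, 0],
    [0, 0, -0.0082, 0.0091, -2.5, 0, 0],
    [0, 0, 0, 0, 0, 0, 0],
    [0, 0, 0, 0, 0, 0, 0]
  ]
}}

```text
time_s: 3.68
tool_pos: [0.388, 0.0825, 0.2733]
tool_rot: [165.1, -0.0, 99.1]
force: [0.2, 0.2, 0.2]
grip_width: 0.0872
```

```bash
python3 plan.py .431 .0875 .053 99 -15 6
python3 - <<'E'
from h import *
im,d=cams.read_camera('top'); cv2.imwrite('pics/t3.png',im[:,:,::-1])
E
```

```text
now t 3.68 grasp [0.4297 0.0893 0.1148] tool z [ 0.254  0.041 -0.966] jawx [-0.159  0.987  0.   ] q [-42.2 -14.6  22.9 132.5  11.3  46.7  73.2] F [0.2 0.2 0.2] w 0.0872
goal tcp [0.389 0.081 0.211] toolz [ 0.256  0.04  -0.966]
6 rows: [-0.0003, -0.0025, 0.01] [-0.01, -0.01, 0.02]
```

View pics/t3.png

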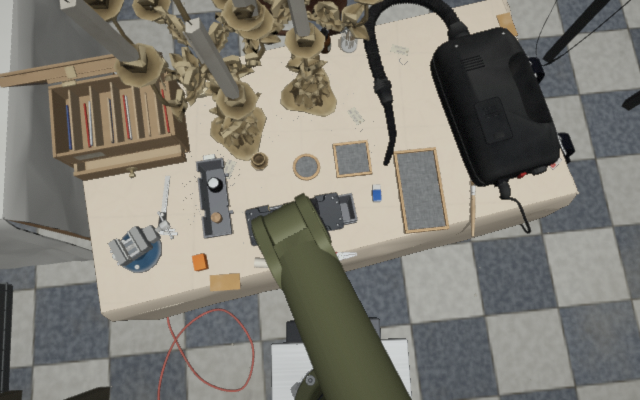

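Top view: the wrist housing sits over the crate at (295,220), about 110 mm wide, with the forearm coming from below. The candelabra branches begin at rows above about 190.

Call:
{"fn": "jog_arm", "kwargs": {
  "rows": [
    [0.4, 0, -0.001, 0.004, 0, 0, 0],
    [0.4, 0, -0.0025, 0.01, 0, 0, 0],
    [0.4, 0, -0.0025, 0.01, 0, 0, 0],
    [0.4, 0, -0.0025, 0.01, 0, 0, 0],
    [0.4, 0, -0.0025, 0.01, 0, 0, 0],
    [0.4, 0, 0, 0, 0, 0, 0]
  ]
}}

```text
time_s: 4.23
tool_pos: [0.3894, 0.0818, 0.2267]
tool_rot: [165.2, 0.1, 99.0]
force: [-0.2, 0.8, 0.3]
grip_width: 0.0562
```

```bash
python3 plan.py .431 .0875 .054 99 -15 3
```

```text
now t 4.23 grasp [0.4309 0.0882 0.0681] tool z [ 0.253  0.039 -0.967] jawx [-0.156  0.988 -0.001] q [-42.5  -9.7  24.6 135.1   9.9  39.4  74.4] F [-0.2  0.8  0.3] w 0.0562
goal tcp [0.389 0.081 0.212] toolz [ 0.256  0.04  -0.966]
3 rows: [-0.0003, -0.0014, 0.0046] [-0.06, 0.02, 0.01]
```

Call:
{"fn": "jog_arm", "kwargs": {
  "rows": [
    [0.47, 0, -0.0011, 0.0043, 0, 0, 0],
    [0.47, 0, -0.0011, 0.0043, 0, 0, 0],
    [0.47, 0, -0.0011, 0.0043, 0, 0, 0],
    [0.47, 0, 0, 0, 0, 0, 0],
    [0.6, 0, 0, 0, 0, 0, 0],
    [0.7, 0, 0, 0, 0, 0, 0],
    [0.7, 0, 0, 0, 0, 0, 0],
    [0.7, 0, 0, 0, 0, 0, 0],
    [0.7, 0, 0, 0, 0, 0, 0],
    [0.7, 0, 0, 0, 0, 0, 0]
  ],
  "grip_force": 20
}}

```text
time_s: 5.07
tool_pos: [0.3899, 0.0818, 0.2149]
tool_rot: [165.0, -0.0, 99.0]
force: [0.6, -0.9, 1.0]
grip_width: 0.0327
```

```bash
python3 plan.py .431 .0875 .16 99 -15 12
```

```text
now t 5.07 grasp [0.4319 0.0885 0.0565] tool z [ 0.256  0.041 -0.966] jawx [-0.156  0.988  0.   ] q [-42.6  -8.3  25.  135.7   9.4  37.2  74.9] F [ 0.6 -0.9  1. ] w 0.0327
goal tcp [0.389 0.081 0.318] toolz [ 0.256  0.04  -0.966]
12 rows: [-0.0001, 0.0022, -0.0084] [0.0, -0.0, 0.0]
```

Call:
{"fn": "jog_arm", "kwargs": {
  "rows": [
    [0.8, 0, 0, 0, 0, 0, 0],
    [0.8, 0, 0, 0, 0, 0, 0],
    [0.8, 0, 0, 0, 0, 0, 0],
    [0.8, 0, 0, 0, 0, 0, 0]
  ],
  "grip_force": 25
}}

```text
time_s: 5.4
tool_pos: [0.3899, 0.0818, 0.2148]
tool_rot: [165.0, -0.0, 99.0]
force: [-0.4, -0.7, 2.6]
grip_width: 0.0328
```

Call:
{"fn": "jog_arm", "kwargs": {
  "rows": [
    [0.8, 0, 0.0011, -0.0042, 0, 0, 0],
    [0.8, 0, 0.0022, -0.0084, 0, 0, 0],
    [0.8, 0, 0.0022, -0.0084, 0, 0, 0],
    [0.8, 0, 0.0022, -0.0084, 0, 0, 0],
    [0.8, 0, 0.0022, -0.0084, 0, 0, 0],
    [0.8, 0, 0.0022, -0.0084, 0, 0, 0],
    [0.8, 0, 0.0022, -0.0084, 0, 0, 0],
    [0.8, 0, 0.0022, -0.0084, 0, 0, 0],
    [0.8, 0, 0.0011, -0.0042, 0, 0, 0],
    [0.8, 0, 0, 0, 0, 0, 0]
  ]
}}

```text
time_s: 6.23
tool_pos: [0.3898, 0.0819, 0.2855]
tool_rot: [164.9, -0.0, 99.0]
force: [-0.2, -0.4, -1.2]
grip_width: 0.0328
```

Run:
```python
from h import *
im,d=cams.read_camera('scene'); c=proj('scene',[[.432,.088,.13]])[0].astype(int); print(c,status.get_obs()['grip_width'],status.get_obs()['tool_pos'])
cv2.imwrite('pics/s4.png',cv2.resize(im[c[0]-60:c[0]+60,c[1]-80:c[1]+80,::-1],None,fx=4,fy=4,interpolation=cv2.INTER_CUBIC))
```

```text
[177 310] 0.032960581934752736 [0.38954054 0.0817367  0.28466938]
```

View pics/s4.png

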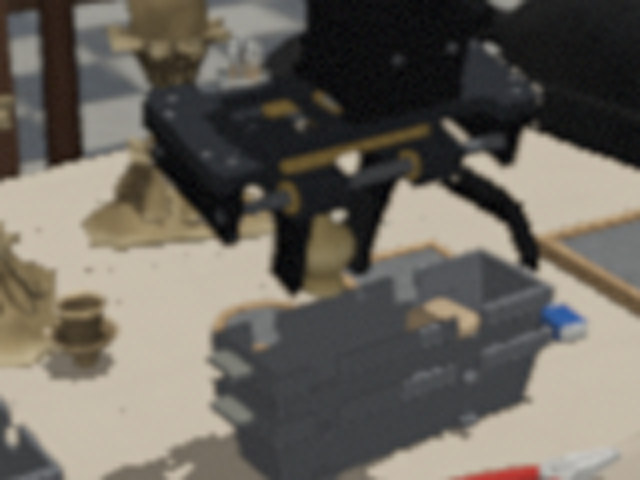

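```bash
python3 plan.py .571 .062 .11 115 -15 10
```

```text
now t 6.28 grasp [0.4316 0.0885 0.1263] tool z [ 0.257  0.041 -0.966] jawx [-0.156  0.988  0.   ] q [-40.9 -15.2  21.8 131.6  11.   48.2  73.5] F [ 0.2 -0.4 -0.7] w 0.033
goal tcp [0.533 0.044 0.268] toolz [ 0.235  0.109 -0.966]
10 rows: [-0.0076, 0.0119, 0.0049] [0.01, 0.41, -1.55]
```

Call:
{"fn": "jog_arm", "kwargs": {
  "rows": [
    [0.8, -0.0076, 0.0119, 0.0049, 0, 0.41, -1.55],
    [0.8, -0.0076, 0.0119, 0.0049, 0, 0.41, -1.55],
    [0.8, -0.0076, 0.0119, 0.0049, 0, 0.41, -1.55],
    [0.8, -0.0076, 0.0119, 0.0049, 0, 0.41, -1.55],
    [0.8, -0.0076, 0.0119, 0.0049, 0, 0.41, -1.55],
    [0.8, -0.0076, 0.0119, 0.0049, 0, 0.41, -1.55],
    [0.8, -0.0076, 0.0119, 0.0049, 0, 0.41, -1.55],
    [0.8, -0.0076, 0.0119, 0.0049, 0, 0.41, -1.55],
    [0.8, -0.0076, 0.0119, 0.0049, 0, 0.41, -1.55],
    [0.8, -0.0076, 0.0119, 0.0049, 0, 0.41, -1.55],
    [0.8, 0, 0, 0, 0, 0, 0],
    [0.8, 0, 0, 0, 0, 0, 0]
  ]
}}

```text
time_s: 7.28
tool_pos: [0.5325, 0.0442, 0.2666]
tool_rot: [165.2, 0.1, 115.0]
force: [0.1, 0.5, -0.8]
grip_width: 0.0331
```

```bash
python3 plan.py .571 .062 .034 115 -15 10
python3 - <<'E'
from h import *
im,d=cams.read_camera('top'); cv2.imwrite('pics/t5.png',cv2.resize(im[80:280,180:460,::-1],None,fx=2.8,fy=2.8))
E
```

```text
now t 7.28 grasp [0.5707 0.0617 0.1081] tool z [ 0.233  0.107 -0.967] jawx [-0.422  0.907 -0.001] q [-40.    6.6  36.1 116.3 -12.7  45.1 118.4] F [ 0.1  0.5 -0.8] w 0.0331
goal tcp [0.533 0.044 0.192] toolz [ 0.235  0.109 -0.966]
10 rows: [-0.0, -0.0019, 0.0072] [-0.02, 0.01, -0.0]
```

View pics/t5.png

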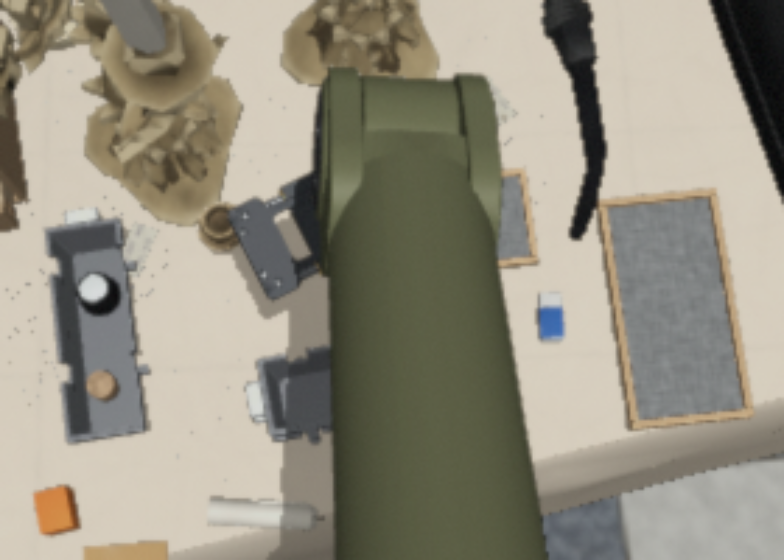

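The arm is over the round rest. The forearm end is at about crop (405,100), clear of the candelabra, and the wrist force shows no contact.

Call:
{"fn": "jog_arm", "kwargs": {
  "rows": [
    [0.8, 0, -0.0015, 0.006, 0, 0, 0],
    [0.8, 0, -0.0019, 0.0072, 0, 0, 0],
    [0.8, 0, -0.0019, 0.0072, 0, 0, 0],
    [0.8, 0, -0.0019, 0.0072, 0, 0, 0],
    [0.8, 0, -0.0019, 0.0072, 0, 0, 0],
    [0.8, 0, -0.0019, 0.0072, 0, 0, 0],
    [0.8, 0, -0.0019, 0.0072, 0, 0, 0],
    [0.8, 0, -0.0019, 0.0072, 0, 0, 0],
    [0.8, 0, -0.0019, 0.0072, 0, 0, 0],
    [0.8, 0, -0.0015, 0.006, 0, 0, 0],
    [0.8, 0, 0, 0, 0, 0, 0]
  ]
}}

```text
time_s: 8.25
tool_pos: [0.5324, 0.0446, 0.1941]
tool_rot: [165.2, 0.0, 115.0]
force: [-1.2, 0.4, -1.3]
grip_width: 0.0329
```

```bash
python3 plan.py .571 .062 .0305 115 -15 4
python3 - <<'E'
from h import *
for _ in range(3):
  cams.read_camera('scene'); o=status.get_obs(); print(o['force'].round(1),o['tool_pos'].round(4))
print(landmark_of('scene','knop_center')[:2], proj('scene',[[.571,.062,.034],[.573,.063,.0305]]))
E
```

```text
now t 8.25 grasp [0.5705 0.0623 0.0356] tool z [ 0.232  0.108 -0.967] jawx [-0.423  0.906 -0.001] q [-37.   13.6  34.  119.3 -21.2  37.1 126. ] F [-1.2  0.4 -1.3] w 0.0329
goal tcp [0.533 0.044 0.189] toolz [ 0.235  0.109 -0.966]
4 rows: [-0.0001, -0.0004, 0.0012] [-0.04, 0.0, 0.01]
[-0.3  0.4 -0.6] [0.5327 0.0446 0.1948]
[ 0.6 -0.1 -0.1] [0.5331 0.0445 0.1954]
[ 0.3 -0.1 -0.3] [0.5333 0.0446 0.1958]
[] [[189.69689628 296.83902004]
 [190.69228954 296.20732583]]
```

Lower gently and watch the force.

Call:
{"fn": "jog_arm", "kwargs": {
  "rows": [
    [0.8, 0, -0.0004, 0.0014, 0, 0, 0],
    [0.8, 0, -0.0004, 0.0014, 0, 0, 0],
    [0.8, 0, 0, 0, 0, 0, 0]
  ]
}}

```text
time_s: 8.7
tool_pos: [0.533, 0.0447, 0.1927]
tool_rot: [165.0, 0.0, 115.0]
force: [0.2, 0.4, -0.6]
grip_width: 0.0329
```

Call:
{"fn": "jog_arm", "kwargs": {
  "rows": [
    [0.8, 0, -0.0003, 0.001, 0, 0, 0],
    [0.8, 0, 0, 0, 0, 0, 0]
  ]
}}

```text
time_s: 8.87
tool_pos: [0.5329, 0.0447, 0.1916]
tool_rot: [165.0, 0.0, 115.0]
force: [0.7, 0.1, -1.9]
grip_width: 0.033
```

Call:
{"fn": "jog_arm", "kwargs": {
  "rows": [
    [0.8, 0, -0.0003, 0.001, 0, 0, 0],
    [0.8, 0, 0, 0, 0, 0, 0]
  ]
}}

```text
time_s: 9.03
tool_pos: [0.5329, 0.0446, 0.1906]
tool_rot: [165.0, 0.0, 115.0]
force: [-0.5, -0.1, -1.4]
grip_width: 0.0327
```

```bash
python3 plan.py .571 .062 .0305 115 -15 4
python3 - <<'E'
from h import *
im,d=cams.read_camera('scene'); c=proj('scene',[[.571,.062,.05]])[0].astype(int)
cv2.imwrite('pics/s6.png',cv2.resize(im[c[0]-40:c[0]+40,c[1]-60:c[1]+60,::-1],None,fx=5,fy=5,interpolation=cv2.INTER_CUBIC))
E
```

```text
now t 9.03 grasp [0.5714 0.0624 0.0321] tool z [ 0.235  0.109 -0.966] jawx [-0.423  0.906 -0.001] q [-36.7  13.9  33.7 119.4 -21.8  36.6 126.5] F [-0.5 -0.1 -1.4] w 0.0327
goal tcp [0.533 0.044 0.189] toolz [ 0.235  0.109 -0.966]
4 rows: [-0.0001, -0.0002, 0.0004] [-0.0, 0.01, 0.01]
```

View pics/s6.png

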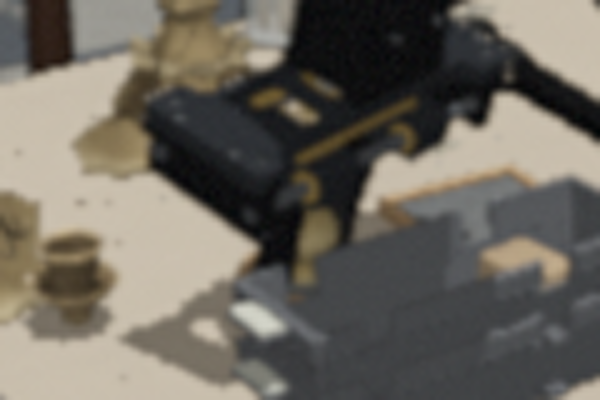

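The knop is between the fingers at (320,245), partly hidden by the crate, and just above the felt.

Call:
{"fn": "jog_arm", "kwargs": {
  "rows": [
    [0.8, 0, -0.0003, 0.001, 0, 0, 0],
    [0.8, 0, 0, 0, 0, 0, 0]
  ]
}}

```text
time_s: 9.25
tool_pos: [0.5332, 0.0446, 0.1898]
tool_rot: [165.0, 0.1, 115.0]
force: [0.6, 0.2, 1.3]
grip_width: 0.0329
```

Call:
{"fn": "jog_arm", "kwargs": {
  "rows": [
    [0.8, 0, -0.0003, 0.001, 0, 0, 0],
    [0.8, 0, 0, 0, 0, 0, 0]
  ]
}}

```text
time_s: 9.42
tool_pos: [0.5335, 0.0446, 0.1897]
tool_rot: [164.9, 0.0, 115.0]
force: [-3.9, -0.4, 8.3]
grip_width: 0.0329
```

Call:
{"fn": "jog_arm", "kwargs": {
  "rows": [
    [0.8, 0, 0.0002, -0.0006, 0, 0, 0],
    [0.6, 0, 0, 0, 0, 0, 0],
    [0.5, 0, 0, 0, 0, 0, 0],
    [0.3, 0, 0, 0, 0, 0, 0],
    [0.3, 0, 0, 0, 0, 0, 0],
    [0.3, 0, 0, 0, 0, 0, 0],
    [0.3, 0, 0, -0.006, 0, 0, 0],
    [0.3, 0, 0, -0.012, 0, 0, 0],
    [0.3, 0, 0, -0.02, 0, 0, 0],
    [0.3, 0, 0, -0.03, 0, 0, 0],
    [0.3, 0, 0, -0.03, 0, 0, 0]
  ]
}}

```text
time_s: 10.33
tool_pos: [0.5092, 0.0335, 0.2843]
tool_rot: [165.1, 0.1, 115.0]
force: [0.1, 0.1, -0.1]
grip_width: 0.0608
```

```bash
python3 plan.py .443 .006 .12 99 -15 12
python3 - <<'E'
from h import *
print(landmark_of('scene','knop_center')[:1])
im,d=cams.read_camera('top'); P=cloud('top',d); S=sel(P,(140,190,285,330),.02,.08); S=S[(abs(S[:,:2]-[.573,.063]).max(1)<.035)]; print(len(S),np.median(S,0) if len(S) else 0,S[:,2].max() if len(S) else 0)
S=cloud('scene').reshape(-1,3);S=S[(abs(S[:,:2]-[.573,.063]).max(1)<.035)&(S[:,2]>.02)&(S[:,2]<.08)];print(len(S),np.median(S,0),S.max(0),S.min(0))
E
```

```text
now t 10.33 grasp [0.5474 0.0511 0.1258] tool z [ 0.233  0.107 -0.967] jawx [-0.423  0.906 -0.001] q [-41.3   1.5  37.2 118.3  -8.3  46.8 115.7] F [ 0.1  0.1 -0.1] w 0.0608
goal tcp [ 0.401 -0.001  0.278] toolz [ 0.256  0.04  -0.966]
12 rows: [0.0, -0.0093, -0.002] [-0.01, -0.34, 1.29]
[{'position': [189.6, 295.3], 'conf': 0.52}]
6 [0.56621225 0.07711964 0.03498712] 0.04228042824620659
142 [0.5656464 0.0668877 0.0394891] [0.58169476 0.07957508 0.0574702 ] [0.55530068 0.04723677 0.02011187]
```

Call:
{"fn": "jog_arm", "kwargs": {
  "rows": [
    [0.3, 0, -0.0093, -0.002, 0, -0.34, 1.29],
    [0.3, 0, -0.0093, -0.002, 0, -0.34, 1.29],
    [0.3, 0, -0.0093, -0.002, 0, -0.34, 1.29],
    [0.3, 0, -0.0093, -0.002, 0, -0.34, 1.29],
    [0.3, 0, -0.0093, -0.002, 0, -0.34, 1.29],
    [0.4, 0, -0.0093, -0.002, 0, -0.34, 1.29],
    [0.5, 0, -0.0093, -0.002, 0, -0.34, 1.29],
    [0.5, 0, -0.0093, -0.002, 0, -0.34, 1.29],
    [0.5, 0, -0.0093, -0.002, 0, -0.34, 1.29],
    [0.5, 0, -0.0093, -0.002, 0, -0.34, 1.29],
    [0.5, 0, -0.0093, -0.002, 0, -0.34, 1.29],
    [0.5, 0, -0.0093, -0.002, 0, -0.34, 1.29]
  ]
}}

```text
time_s: 11.48
tool_pos: [0.4008, -0.0006, 0.2771]
tool_rot: [165.1, -0.0, 99.0]
force: [-0.9, 0.8, 0.2]
grip_width: 0.0438
```

```bash
python3 plan.py .443 .006 .058 99 -15 6
```

```text
now t 11.48 grasp [0.4424 0.006  0.1186] tool z [ 0.254  0.04  -0.966] jawx [-0.156  0.988  0.   ] q [-35.4 -15.4  29.1 131.9   9.1  47.   87.4] F [-0.9  0.8  0.2] w 0.0438
goal tcp [ 0.401 -0.001  0.216] toolz [ 0.256  0.04  -0.966]
6 rows: [-0.0, -0.0026, 0.0098] [-0.02, -0.0, -0.0]
```

Call:
{"fn": "jog_arm", "kwargs": {
  "rows": [
    [0.5, 0, -0.0026, 0.0098, 0, 0, 0],
    [0.5, 0, -0.0026, 0.0098, 0, 0, 0],
    [0.5, 0, -0.0026, 0.0098, 0, 0, 0],
    [0.5, 0, -0.0026, 0.0098, 0, 0, 0],
    [0.5, 0, -0.0026, 0.0098, 0, 0, 0],
    [0.5, 0, -0.0026, 0.0098, 0, 0, 0],
    [0.5, 0, -0.0008, 0.003, 0, 0, 0],
    [0.5, 0, 0, 0, 0, 0, 0]
  ]
}}

```text
time_s: 12.15
tool_pos: [0.4009, -0.0007, 0.2128]
tool_rot: [165.2, 0.0, 99.0]
force: [-0.3, -0.4, -0.5]
grip_width: 0.0435
```

Call:
{"fn": "jog_arm", "kwargs": {
  "rows": [
    [0.6, 0, 0, 0, 0, 0, 0],
    [0.7, 0, 0, 0, 0, 0, 0],
    [0.8, 0, 0, 0, 0, 0, 0],
    [0.8, 0, 0, 0, 0, 0, 0],
    [0.8, 0, 0, 0, 0, 0, 0],
    [0.8, 0, 0, 0, 0, 0, 0],
    [0.8, 0, 0, 0, 0, 0, 0]
  ],
  "grip_force": 20
}}

```text
time_s: 12.73
tool_pos: [0.4021, -0.0005, 0.2146]
tool_rot: [164.9, -0.0, 99.0]
force: [-0.3, -0.2, 2.4]
grip_width: 0.0278
```

```bash
python3 plan.py .443 .006 .125 99 -15 8
```

```text
now t 12.73 grasp [0.4442 0.0062 0.0563] tool z [ 0.257  0.041 -0.966] jawx [-0.157  0.988  0.001] q [-36.7  -8.5  32.5 135.5   5.4  36.8  91.3] F [-0.3 -0.2  2.4] w 0.0278
goal tcp [ 0.401 -0.001  0.283] toolz [ 0.256  0.04  -0.966]
8 rows: [0.0, 0.0021, -0.0083] [0.01, -0.0, 0.0]
```

Call:
{"fn": "jog_arm", "kwargs": {
  "rows": [
    [0.8, 0, 0.001, -0.004, 0, 0, 0],
    [0.8, 0, 0.0021, -0.0083, 0, 0, 0],
    [0.8, 0, 0.0021, -0.0083, 0, 0, 0],
    [0.8, 0, 0.0021, -0.0083, 0, 0, 0],
    [0.8, 0, 0.0021, -0.0083, 0, 0, 0],
    [0.8, 0, 0.0021, -0.0083, 0, 0, 0],
    [0.8, 0, 0.0021, -0.0083, 0, 0, 0],
    [0.8, 0, 0.0021, -0.0083, 0, 0, 0],
    [0.8, 0, 0, 0, 0, 0, 0]
  ]
}}

```text
time_s: 13.48
tool_pos: [0.4017, -0.0007, 0.2804]
tool_rot: [164.8, -0.0, 99.0]
force: [0.6, -0.4, -0.4]
grip_width: 0.0275
```

```bash
python3 plan.py .588 -.054 .10 96 -15 10
```

```text
now t 13.48 grasp [0.4442 0.0062 0.1221] tool z [ 0.259  0.042 -0.965] jawx [-0.157  0.988  0.001] q [-34.1 -15.4  27.9 131.6   8.6  47.   88. ] F [ 0.6 -0.4 -0.4] w 0.0275
goal tcp [ 0.546 -0.058  0.258] toolz [ 0.257  0.027 -0.966]
10 rows: [-0.0076, 0.0125, 0.0056] [0.02, -0.08, 0.29]
```

Call:
{"fn": "jog_arm", "kwargs": {
  "rows": [
    [0.8, -0.0076, 0.0125, 0.0056, 0, 0, 0.3],
    [0.8, -0.0076, 0.0125, 0.0056, 0, 0, 0.3],
    [0.8, -0.0076, 0.0125, 0.0056, 0, 0, 0.3],
    [0.8, -0.0076, 0.0125, 0.0056, 0, 0, 0.3],
    [0.8, -0.0076, 0.0125, 0.0056, 0, 0, 0.3],
    [0.8, -0.0076, 0.0125, 0.0056, 0, 0, 0.3],
    [0.8, -0.0076, 0.0125, 0.0056, 0, 0, 0.3],
    [0.8, -0.0076, 0.0125, 0.0056, 0, 0, 0.3],
    [0.8, -0.0076, 0.0125, 0.0056, 0, 0, 0.3],
    [0.8, -0.0076, 0.0125, 0.0056, 0, 0, 0.3],
    [0.8, 0, 0, 0, 0, 0, 0]
  ]
}}

```text
time_s: 14.4
tool_pos: [0.5469, -0.0586, 0.2556]
tool_rot: [165.0, -0.7, 96.1]
force: [-0.7, -0.5, 0.2]
grip_width: 0.0277
```

```bash
python3 plan.py .588 -.054 .035 96 -15 7
```

```text
now t 14.4 grasp [ 0.5889 -0.0524  0.0972] tool z [ 0.256  0.038 -0.966] jawx [-0.106  0.994  0.011] q [-31.2   9.8  38.7 115.1 -14.4  43.5 111.6] F [-0.7 -0.5  0.2] w 0.0277
goal tcp [ 0.546 -0.058  0.193] toolz [ 0.257  0.027 -0.966]
7 rows: [-0.0, -0.0024, 0.0085] [-0.0, -0.09, -0.02]
```

Call:
{"fn": "jog_arm", "kwargs": {
  "rows": [
    [0.8, 0, -0.0024, 0.0085, 0, -0.09, 0],
    [0.8, 0, -0.0024, 0.0085, 0, -0.09, 0],
    [0.8, 0, -0.0024, 0.0085, 0, -0.09, 0],
    [0.8, 0, -0.0024, 0.0085, 0, -0.09, 0],
    [0.8, 0, -0.0024, 0.0085, 0, -0.09, 0],
    [0.8, 0, -0.0024, 0.0085, 0, -0.09, 0],
    [0.8, 0, -0.0024, 0.0085, 0, -0.09, 0],
    [0.8, 0, 0, 0, 0, 0, 0],
    [0.8, 0, 0, 0, 0, 0, 0]
  ]
}}

```text
time_s: 15.15
tool_pos: [0.5439, -0.0573, 0.1935]
tool_rot: [165.1, -0.2, 96.0]
force: [0.0, 0.2, 0.1]
grip_width: 0.0278
```

Call:
{"fn": "jog_arm", "kwargs": {
  "rows": [
    [0.8, 0, -0.0003, 0.001, 0, 0, 0],
    [0.8, 0, -0.0003, 0.001, 0, 0, 0],
    [0.8, 0, 0, 0, 0, 0, 0]
  ]
}}

```text
time_s: 15.4
tool_pos: [0.5443, -0.0573, 0.1924]
tool_rot: [165.0, -0.2, 96.0]
force: [-0.2, 0.4, -0.4]
grip_width: 0.0279
```

Call:
{"fn": "jog_arm", "kwargs": {
  "rows": [
    [0.8, 0, -0.0003, 0.001, 0, 0, 0],
    [0.8, 0, 0, 0, 0, 0, 0]
  ]
}}

```text
time_s: 15.57
tool_pos: [0.5442, -0.0572, 0.1912]
tool_rot: [165.0, -0.2, 96.0]
force: [0.4, -0.1, 0.1]
grip_width: 0.0279
```

```bash
python3 plan.py .588 -.054 .031 96 -15 7
```

```text
now t 15.57 grasp [ 0.5864 -0.0523  0.0328] tool z [ 0.257  0.03  -0.966] jawx [-0.104  0.995  0.003] q [-28.5  15.5  36.2 118.1 -21.1  36.2 117.1] F [ 0.4 -0.1  0.1] w 0.0279
goal tcp [ 0.546 -0.058  0.189] toolz [ 0.257  0.027 -0.966]
7 rows: [-0.0002, 0.0001, 0.0003] [-0.0, -0.03, -0.01]
```

Call:
{"fn": "jog_arm", "kwargs": {
  "rows": [
    [0.8, 0, -0.0003, 0.001, 0, 0, 0],
    [0.8, 0, 0, 0, 0, 0, 0]
  ]
}}

```text
time_s: 15.73
tool_pos: [0.544, -0.0572, 0.19]
tool_rot: [165.0, -0.2, 96.0]
force: [0.3, -0.1, -0.4]
grip_width: 0.0278
```

Call:
{"fn": "jog_arm", "kwargs": {
  "rows": [
    [0.8, 0, -0.0003, 0.001, 0, 0, 0],
    [0.8, 0, 0, 0, 0, 0, 0]
  ]
}}

```text
time_s: 15.9
tool_pos: [0.5442, -0.0574, 0.1895]
tool_rot: [165.0, -0.2, 96.0]
force: [-3.7, -0.4, 5.9]
grip_width: 0.0279
```

Call:
{"fn": "jog_arm", "kwargs": {
  "rows": [
    [0.8, 0, 0.0002, -0.0006, 0, 0, 0],
    [0.6, 0, 0, 0, 0, 0, 0],
    [0.55, 0, 0, 0, 0, 0, 0],
    [0.55, 0, 0, 0, 0, 0, 0],
    [0.55, 0, 0, 0, 0, 0, 0],
    [0.55, 0, 0, 0, 0, 0, 0],
    [0.55, 0, 0, -0.006, 0, 0, 0],
    [0.5, 0, 0, -0.012, 0, 0, 0],
    [0.4, 0, 0, -0.02, 0, 0, 0],
    [0.3, 0, 0, -0.03, 0, 0, 0],
    [0.2, 0, 0, -0.03, 0, 0, 0]
  ]
}}

```text
time_s: 16.82
tool_pos: [0.5182, -0.0605, 0.2848]
tool_rot: [165.1, -0.1, 95.9]
force: [0.2, 1.0, 0.3]
grip_width: 0.0559
```

```bash
python3 plan.py .436 .048 .14 9 20 16;python3 plan.py .436 .048 .14 -171 20 16
python3 - <<'E'
from h import *
d=cams.read_camera('scene')[1]; print(landmark_of('scene','block_center')[:2],proj('scene',[[.589,-.054,.021]])); S=cloud('scene',d).reshape(-1,3);S=S[(abs(S[:,:2]-[.589,-.054]).max(1)<.033)&(S[:,2]>.014)&(S[:,2]<.08)];print(len(S),np.median(S,0),S.max(0),S.min(0))
E
```

```text
now t 16.82 grasp [ 0.5599 -0.0558  0.1263] tool z [ 0.255  0.029 -0.967] jawx [-0.103  0.995  0.002] q [-34.5   2.9  40.6 117.2  -6.9  46.2 105.9] F [0.2 1.  0.3] w 0.0559
goal tcp [ 0.445 -0.007  0.294] toolz [-0.054  0.338 -0.94 ]
16 rows: [0.0002, -0.0063, -0.0004] [1.73, 0.24, 5.5]
now t 16.82 grasp [ 0.5599 -0.0558  0.1263] tool z [ 0.255  0.029 -0.967] jawx [-0.103  0.995  0.002] q [-34.5   2.9  40.6 117.2  -6.9  46.2 105.9] F [0.2 1.  0.3] w 0.0559
goal tcp [0.427 0.103 0.294] toolz [ 0.054 -0.338 -0.94 ]
16 rows: [0.0121, 0.0046, -0.0018] [1.68, -0.27, -5.88]
[{'position': [276.9, 213.4], 'conf': 0.76}, {'position': [184.3, 334.2], 'conf': 0.73}] [[182.78954149 333.66029127]]
134 [ 0.58325492 -0.04282698  0.03580687] [ 0.60629099 -0.03494731  0.03943356] [ 0.56659306 -0.06754202  0.01400495]
```

```bash
python3 plan.py .436 .048 .13 9 -10 18
```

```text
now t 16.92 grasp [ 0.5636 -0.056   0.1312] tool z [ 0.265  0.032 -0.964] jawx [-0.103  0.995  0.004] q [-34.5   2.6  40.6 117.   -7.   46.1 106. ] F [ 1.9 -0.5  0.2] w 0.0634
goal tcp [0.432 0.076 0.292] toolz [ 0.027 -0.172 -0.985]
18 rows: [0.0038, -0.009, -0.0021] [0.23, -1.08, 4.71]
```

Call:
{"fn": "jog_arm", "kwargs": {
  "rows": [
    [0, 0.0038, -0.009, -0.0021, 0.23, -1.08, 4.71],
    [0, 0.0038, -0.009, -0.0021, 0.23, -1.08, 4.71],
    [0, 0.0038, -0.009, -0.0021, 0.23, -1.08, 4.71],
    [0, 0.0038, -0.009, -0.0021, 0.23, -1.08, 4.71],
    [0, 0.0038, -0.009, -0.0021, 0.23, -1.08, 4.71],
    [0, 0.0038, -0.009, -0.0021, 0.23, -1.08, 4.71],
    [0, 0.0038, -0.009, -0.0021, 0.23, -1.08, 4.71],
    [0, 0.0038, -0.009, -0.0021, 0.23, -1.08, 4.71],
    [0, 0.0038, -0.009, -0.0021, 0.23, -1.08, 4.71]
  ]
}}

```text
time_s: 17.67
tool_pos: [0.447, -0.0087, 0.2834]
tool_rot: [167.6, -0.8, 52.2]
force: [0.3, -0.2, -0.3]
grip_width: 0.0867
```

Call:
{"fn": "jog_arm", "kwargs": {
  "rows": [
    [0, 0.0038, -0.009, -0.0021, 0.23, -1.08, 4.71],
    [0, 0.0038, -0.009, -0.0021, 0.23, -1.08, 4.71],
    [0, 0.0038, -0.009, -0.0021, 0.23, -1.08, 4.71],
    [0, 0.0038, -0.009, -0.0021, 0.23, -1.08, 4.71],
    [0, 0.0038, -0.009, -0.0021, 0.23, -1.08, 4.71],
    [0, 0.0038, -0.009, -0.0021, 0.23, -1.08, 4.71],
    [0, 0.0038, -0.009, -0.0021, 0.23, -1.08, 4.71],
    [0, 0.0038, -0.009, -0.0021, 0.23, -1.08, 4.71],
    [0, 0.0038, -0.009, -0.0021, 0.23, -1.08, 4.71],
    [0, 0, 0, 0, 0, 0, 0],
    [0, 0, 0, 0, 0, 0, 0]
  ]
}}

```text
time_s: 18.58
tool_pos: [0.4312, 0.0773, 0.2862]
tool_rot: [169.9, 0.5, 9.2]
force: [0.3, -0.5, 0.1]
grip_width: 0.0867
```

```bash
python3 plan.py .436 .048 .1 9 -10 4
python3 - <<'E'
from h import *
np.set_printoptions(precision=4,suppress=True)
P=cloud('top',np.median([cams.read_camera('top')[1] for _ in range(3)],0)); 
for n,reg,zl,zh,x0 in [('upper',(185,250,265,365),.071,.083,(.437,.046,1.72)),('loupe',(145,245,190,245),.043,.056,(.495,.287,.11))]:
  Q=sel(P,reg,zl,zh); x,e=ringfit(Q,.187,.063,x0); 
  c,s=np.cos(x[2]),np.sin(x[2]); dd=Q[:,:2]-x[:2]; u=dd[:,0]*c+dd[:,1]*s; v=-dd[:,0]*s+dd[:,1]*c
  print(n,len(Q),x[:2],np.degrees(x[2]),e,' u pct',np.percentile(u,[0,1,5,95,99,100]),'v',np.percentile(v,[0,2,10,90,98,100]))
E
```

```text
now t 18.58 grasp [0.4343 0.0485 0.1248] tool z [ 0.019 -0.175 -0.984] jawx [ 0.987  0.16  -0.009] q [-40.5  -2.   22.5 120.6  11.9  63.8 -14.4] F [ 0.3 -0.5  0.1] w 0.0867
goal tcp [0.432 0.076 0.262] toolz [ 0.027 -0.172 -0.985]
4 rows: [0.0001, -0.0008, 0.0061] [0.04, 0.12, 0.07]
upper 201 [0.4363 0.0482] 98.69126118685327 0.0015469000985254  u pct [-0.0971 -0.0968 -0.0963 -0.0472 -0.0264 -0.0151] v [-0.034  -0.0334 -0.0318  0.0309  0.032   0.0322]
loupe 547 [0.494  0.2861] 6.962983388019216 0.001851605718976971  u pct [-0.0961 -0.0958 -0.0946  0.1009  0.1053  0.1075] v [-0.0325 -0.0322 -0.0313  0.0318  0.0332  0.034 ]
```

Call:
{"fn": "jog_arm", "kwargs": {
  "rows": [
    [0, 0.0004, -0.0008, 0.0065, 0, 0.12, 0],
    [0, 0.0004, -0.0015, 0.0085, 0, 0.12, 0],
    [0, 0.0004, -0.0015, 0.0085, 0, 0.12, 0],
    [0, 0.0004, -0.0015, 0.0085, 0, 0.12, 0],
    [0, 0, -0.0015, 0.0085, 0, 0, 0],
    [0, 0, 0, 0, 0, 0, 0],
    [0, 0, 0, 0, 0, 0, 0]
  ]
}}

```text
time_s: 19.32
tool_pos: [0.4323, 0.0769, 0.2446]
tool_rot: [169.8, 0.1, 9.1]
force: [-0.2, 0.5, -0.6]
grip_width: 0.0872
```

```bash
python3 plan.py .4362 .0482 .074 9 -10 2
```

```text
now t 19.32 grasp [0.4365 0.0483 0.0831] tool z [ 0.025 -0.175 -0.984] jawx [ 0.987  0.158 -0.003] q [-40.3   1.4  22.8 123.   11.2  57.8 -14.5] F [-0.2  0.5 -0.6] w 0.0872
goal tcp [0.432 0.076 0.236] toolz [ 0.027 -0.172 -0.985]
2 rows: [-0.0003, -0.0005, 0.0045] [0.08, 0.06, 0.06]
```

Call:
{"fn": "jog_arm", "kwargs": {
  "rows": [
    [0, 0, -0.0007, 0.0045, 0, 0, 0],
    [0, 0, -0.0007, 0.0045, 0, 0, 0],
    [0.15, 0, 0, 0, 0, 0, 0],
    [0.25, 0, 0, 0, 0, 0, 0],
    [0.4, 0, 0, 0, 0, 0, 0],
    [0.4, 0, 0, 0, 0, 0, 0],
    [0.4, 0, 0, 0, 0, 0, 0],
    [0.4, 0, 0, 0, 0, 0, 0],
    [0.4, 0, 0, 0, 0, 0, 0]
  ],
  "grip_force": 20
}}

```text
time_s: 20.07
tool_pos: [0.4329, 0.0769, 0.2366]
tool_rot: [169.9, -0.0, 9.1]
force: [1.5, 0.3, 0.3]
grip_width: 0.0658
```

Call:
{"fn": "jog_arm", "kwargs": {
  "rows": [
    [0.4, 0, 0.0006, -0.004, 0, 0, 0],
    [0.4, 0, 0.0009, -0.006, 0, 0, 0],
    [0.4, 0, 0.0009, -0.006, 0, 0, 0],
    [0.4, 0, 0.0009, -0.006, 0, 0, 0],
    [0.4, 0, 0.0009, -0.006, 0, 0, 0],
    [0.4, 0, 0, 0, 0, 0, 0]
  ]
}}

```text
time_s: 20.57
tool_pos: [0.4331, 0.0778, 0.2661]
tool_rot: [169.9, -0.1, 9.1]
force: [-0.1, -0.3, -1.8]
grip_width: 0.0659
```

```bash
python3 plan.py .4362 .0482 .19 9 -10 10
python3 - <<'E'
from h import *
im,d=cams.read_camera('scene'); c=proj('scene',[[.436,.048,.08]])[0].astype(int)
cv2.imwrite('pics/s7.png',cv2.resize(im[c[0]-60:c[0]+60,c[1]-80:c[1]+80,::-1],None,fx=4,fy=4,interpolation=cv2.INTER_CUBIC))
E
```

```text
now t 20.57 grasp [0.438  0.0496 0.1047] tool z [ 0.029 -0.172 -0.985] jawx [0.987 0.158 0.002] q [-40.4  -0.4  22.7 121.8  11.7  60.5 -14.6] F [-0.1 -0.3 -1.8] w 0.0659
goal tcp [0.432 0.076 0.352] toolz [ 0.027 -0.172 -0.985]
10 rows: [-0.0002, 0.0016, -0.0084] [0.01, -0.01, 0.01]
```

View pics/s7.png

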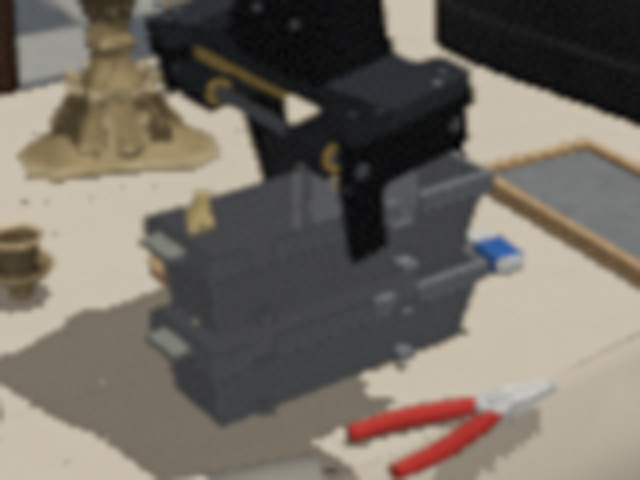

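The upper crate comes away level and the lower one stays put. The picture shows a clean gap between them at about (300,280).

Call:
{"fn": "jog_arm", "kwargs": {
  "rows": [
    [0.4, 0, 0.0016, -0.0084, 0, 0, 0],
    [0.4, 0, 0.0016, -0.0084, 0, 0, 0],
    [0.4, 0, 0.0016, -0.0084, 0, 0, 0],
    [0.4, 0, 0.0016, -0.0084, 0, 0, 0],
    [0.4, 0, 0.0016, -0.0084, 0, 0, 0],
    [0.4, 0, 0.0016, -0.0084, 0, 0, 0],
    [0.4, 0, 0, 0, 0, 0, 0],
    [0.4, 0, 0, 0, 0, 0, 0]
  ]
}}

```text
time_s: 21.28
tool_pos: [0.4329, 0.0771, 0.3165]
tool_rot: [169.9, -0.0, 9.1]
force: [-0.6, 0.1, -1.3]
grip_width: 0.066
```

```bash
python3 plan.py .45 .20 .155 50 -10 14
```

```text
now t 21.28 grasp [0.4375 0.0488 0.155 ] tool z [ 0.028 -0.173 -0.985] jawx [0.987 0.158 0.001] q [-40.7  -4.1  22.2 118.7  12.5  67.3 -14.5] F [-0.6  0.1 -1.3] w 0.066
goal tcp [0.428 0.218 0.317] toolz [ 0.133 -0.112 -0.985]
14 rows: [0.0045, -0.0091, -0.0016] [0.01, 0.51, -2.88]
```

Call:
{"fn": "jog_arm", "kwargs": {
  "rows": [
    [0.4, 0.0045, -0.0091, -0.0016, 0, 0.51, -2.88],
    [0.4, 0.0045, -0.0091, -0.0016, 0, 0.51, -2.88],
    [0.4, 0.0045, -0.0091, -0.0016, 0, 0.51, -2.88],
    [0.4, 0.0045, -0.0091, -0.0016, 0, 0.51, -2.88],
    [0.4, 0.0045, -0.0091, -0.0016, 0, 0.51, -2.88],
    [0.4, 0.0045, -0.0091, -0.0016, 0, 0.51, -2.88],
    [0.4, 0.0045, -0.0091, -0.0016, 0, 0.51, -2.88],
    [0.4, 0.0045, -0.0091, -0.0016, 0, 0.51, -2.88],
    [0.4, 0.0045, -0.0091, -0.0016, 0, 0.51, -2.88],
    [0.4, 0.0045, -0.0091, -0.0016, 0, 0.51, -2.88],
    [0.4, 0.0045, -0.0091, -0.0016, 0, 0.51, -2.88],
    [0.4, 0.0045, -0.0091, -0.0016, 0, 0.51, -2.88]
  ]
}}

```text
time_s: 22.28
tool_pos: [0.434, 0.1989, 0.3148]
tool_rot: [169.9, 0.2, 44.3]
force: [-0.0, 0.2, 0.2]
grip_width: 0.0661
```

```bash
python3 plan.py .492 .286 .15 97 -10 16
```

```text
now t 22.28 grasp [0.4537 0.178  0.1534] tool z [ 0.12  -0.127 -0.985] jawx [ 0.715  0.699 -0.003] q [-47.8  -0.2  16.2 115.4  11.1  63.1   7.9] F [-0.   0.2  0.2] w 0.0661
goal tcp [0.464 0.283 0.312] toolz [ 0.172  0.021 -0.985]
16 rows: [0.0057, -0.0002, 0.0002] [-0.0, 0.58, -3.24]
```

Call:
{"fn": "jog_arm", "kwargs": {
  "rows": [
    [0.4, 0.0057, 0, 0, 0, 0.58, -3.24],
    [0.4, 0.0057, 0, 0, 0, 0.58, -3.24],
    [0.4, 0.0057, 0, 0, 0, 0.58, -3.24],
    [0.4, 0.0057, 0, 0, 0, 0.58, -3.24],
    [0.4, 0.0057, 0, 0, 0, 0.58, -3.24],
    [0.4, 0.0057, 0, 0, 0, 0.58, -3.24],
    [0.4, 0.0057, 0, 0, 0, 0.58, -3.24],
    [0.4, 0.0057, 0, 0, 0, 0.58, -3.24]
  ]
}}

```text
time_s: 22.95
tool_pos: [0.4597, 0.2359, 0.3147]
tool_rot: [170.0, 0.1, 70.7]
force: [-0.2, 0.5, -1.2]
grip_width: 0.0657
```

Call:
{"fn": "jog_arm", "kwargs": {
  "rows": [
    [0.4, 0.0057, 0, 0, 0, 0.58, -3.24],
    [0.4, 0.0057, 0, 0, 0, 0.58, -3.24],
    [0.4, 0.0057, 0, 0, 0, 0.58, -3.24],
    [0.4, 0.0057, 0, 0, 0, 0.58, -3.24],
    [0.4, 0.0057, 0, 0, 0, 0.58, -3.24],
    [0.4, 0.0057, 0, 0, 0, 0.58, -3.24],
    [0.4, 0.0057, 0, 0, 0, 0.58, -3.24],
    [0.4, 0.0057, 0, 0, 0, 0.58, -3.24],
    [0.4, 0, 0, 0, 0, 0, 0],
    [0.4, 0, 0, 0, 0, 0, 0]
  ]
}}

```text
time_s: 23.78
tool_pos: [0.4658, 0.2805, 0.3148]
tool_rot: [170.0, 0.0, 96.8]
force: [-0.1, -0.0, -0.8]
grip_width: 0.0657
```

```bash
python3 plan.py .494 .286 .105 97 -10 6
python3 - <<'E'
from h import *
np.set_printoptions(precision=4,suppress=True)
D=[];I=[]
for _ in range(3):
  im,d=cams.read_camera('top');D.append(d)
P=cloud('top',np.median(D,0)); np.save('c2.npy',P)
o=status.get_obs()
a,b=proj('top',[[.6,.33,.18],[.38,.24,.18]]).astype(int); print(a,b)
Q=P.reshape(-1,3); Q=Q[(abs(Q[:,0]-.494)<.13)&(abs(Q[:,1]-.286)<.06)&(Q[:,2]>.165)&(Q[:,2]<.182)]
x,e=ringfit(Q,.187,.063,(.494,.286,np.radians(187)))
c,s=np.cos(x[2]),np.sin(x[2]); dd=Q[:,:2]-x[:2]; u=dd[:,0]*c+dd[:,1]*s; v=-dd[:,0]*s+dd[:,1]*c
print(len(Q),x[:2],np.degrees(x[2]),e,' u',np.percentile(u,[0,1,5,50,95,99,100]),'v',np.percentile(v,[0,2,10,90,98,100]),'z',np.percentile(Q[:,2],[5,50,95]))
c=proj('top',[[.49,.286,.12]])[0].astype(int)
cv2.imwrite('pics/t8.png',cv2.resize(im[c[0]-75:c[0]+75,c[1]-90:c[1]+90,::-1],None,fx=4,fy=4,interpolation=cv2.INTER_CUBIC))
E
```

```text
now t 23.78 grasp [0.494  0.2838 0.1533] tool z [ 0.172  0.02  -0.985] jawx [-0.118  0.993 -0.001] q [-47.9   5.7  13.1 109.4   4.1  56.3  59.8] F [-0.1 -0.  -0.8] w 0.0657
goal tcp [0.466 0.283 0.267] toolz [ 0.172  0.021 -0.985]
6 rows: [0.0003, -0.0014, 0.0079] [-0.0, 0.01, -0.03]
[135 178] [235 219]
  return _methods._mean(a, axis=axis, dtype=dtype,
  ret = ret.dtype.type(ret / rcount)
Traceback (most recent call last):
IndexError: index -1 is out of bounds for axis 0 with size 0
```

Run:
```python
from h import *
np.set_printoptions(precision=4,suppress=True)
P=np.load('c2.npy'); im,d=cams.read_camera('scene'); S=cloud('scene',d)
for nm,C in(('top',P),('scene',S)):
  Q=C.reshape(-1,3); Q=Q[(abs(Q[:,0]-.494)<.13)&(abs(Q[:,1]-.286)<.06)&(Q[:,2]>.147)&(Q[:,2]<.165)]
  print(nm,len(Q)); 
  if len(Q)<20: continue
  x,e=ringfit(Q,.187,.063,(.494,.286,np.radians(187)))
  c,s=np.cos(x[2]),np.sin(x[2]); dd=Q[:,:2]-x[:2]; u=dd[:,0]*c+dd[:,1]*s; v=-dd[:,0]*s+dd[:,1]*c
  print(x[:2],np.degrees(x[2]),e,' u',np.percentile(u,[0,1,5,50,95,99,100]),'v',np.percentile(v,[0,2,10,90,98,100]),'z',np.percentile(Q[:,2],[5,50,95]))
c=proj('scene',[[.49,.286,.12]])[0].astype(int); print(c)
a=cv2.resize(im[c[0]-65:c[0]+65,c[1]-80:c[1]+80,::-1],None,fx=2.5,fy=2.5,interpolation=cv2.INTER_CUBIC)
im,d=cams.read_camera('top'); b=cv2.resize(im[120:250,150:310,::-1],None,fx=2.5,fy=2.5,interpolation=cv2.INTER_CUBIC)
cv2.imwrite('pics/t8.png',np.hstack([a,b]))
```

```text
top 293
[0.4915 0.2825] 186.53251818451642 0.0014455248302754492  u [-0.0983 -0.0973 -0.096  -0.0824  0.0914  0.0924  0.0967] v [-0.0331 -0.0321 -0.0287  0.0322  0.0328  0.0332] z [0.1486 0.1558 0.1581]
scene 756
[0.4927 0.2849] 187.48019932640085 0.002062727645674216  u [-0.0986 -0.0952 -0.0929  0.0362  0.1027  0.1051  0.1056] v [-0.0417 -0.0395 -0.0313  0.033   0.0395  0.0439] z [0.1479 0.1558 0.1596]
[189 209]
```

View pics/t8.png

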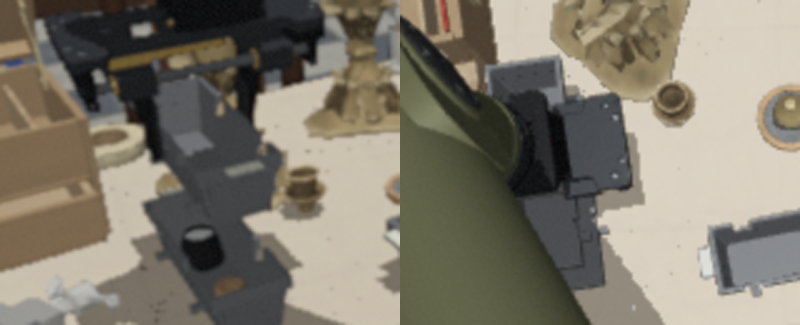

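Left view (scene): the crate hangs level with its tab toward us, at the opposite end to the loupe crate's tab. Right view (top): it sits a few mm toward −y of the loupe crate, so I correct by (+2, +4) mm on the way down.

```bash
python3 plan.py .4958 .2877 .108 97.2 -10 6
```

```text
now t 24.03 grasp [0.4945 0.2836 0.1539] tool z [ 0.173  0.021 -0.985] jawx [-0.118  0.993 -0.   ] q [-47.9   5.7  13.2 109.4   4.1  56.3  59.9] F [ 0.1  0.4 -1.1] w 0.0657
goal tcp [0.468 0.284 0.27 ] toolz [ 0.172  0.022 -0.985]
6 rows: [0.0006, -0.001, 0.0076] [0.01, 0.01, -0.07]
```

Call:
{"fn": "jog_arm", "kwargs": {
  "rows": [
    [0.4, 0.0006, -0.001, 0.0076, 0, 0, -0.07],
    [0.4, 0.0006, -0.001, 0.0076, 0, 0, -0.07],
    [0.4, 0.0006, -0.001, 0.0076, 0, 0, -0.07],
    [0.4, 0.0006, -0.001, 0.0076, 0, 0, -0.07],
    [0.4, 0.0006, -0.001, 0.0076, 0, 0, -0.07],
    [0.4, 0.0006, -0.001, 0.0076, 0, 0, -0.07],
    [0.4, 0, 0, 0, 0, 0, 0],
    [0.4, 0, 0, 0, 0, 0, 0]
  ]
}}

```text
time_s: 24.7
tool_pos: [0.4675, 0.2843, 0.2688]
tool_rot: [170.0, 0.1, 97.3]
force: [-0.5, -0.2, -0.6]
grip_width: 0.0659
```

```bash
python3 plan.py .4958 .2877 .096 97.2 -10 4
python3 - <<'E'
from h import *
np.set_printoptions(precision=4,suppress=True)
P=cloud('top',np.median([cams.read_camera('top')[1] for _ in range(4)],0)); o=status.get_obs()
g=o['tool_pos'][2]-.164*.985
def f(zl,zh,x0,rg):
  Q=P.reshape(-1,3); Q=Q[(abs(Q[:,0]-.494)<.13)&(abs(Q[:,1]-.286)<.05)&(Q[:,2]>zl)&(Q[:,2]<zh)]
  x,e=ringfit(Q,.187,.063,x0); c,s=np.cos(x[2]),np.sin(x[2]); dd=Q[:,:2]-x[:2]; u=dd[:,0]*c+dd[:,1]*s; v=-dd[:,0]*s+dd[:,1]*c
  print(len(Q),x[:2],np.degrees(x[2]),e,' u',np.percentile(u,[0,1,5,50,95,99,100]),'v',np.percentile(v,[0,2,10,90,98,100]))
f(g-.003,g+.009,(.494,.286,np.radians(187)),0)
E
```

```text
now t 24.7 grasp [0.4957 0.2876 0.1073] tool z [ 0.172  0.02  -0.985] jawx [-0.127  0.992 -0.002] q [-47.7   9.   13.  111.6   3.5  50.9  60.2] F [-0.5 -0.2 -0.6] w 0.0659
goal tcp [0.468 0.284 0.258] toolz [ 0.172  0.022 -0.985]
4 rows: [-0.0001, -0.0005, 0.0028] [-0.0, 0.03, 0.03]
243 [0.4937 0.2873] 187.00305760547874 0.0015535751565329825  u [-0.0969 -0.0968 -0.0958 -0.0742  0.0935  0.1018  0.1051] v [-0.033  -0.0322 -0.0288  0.0326  0.0333  0.043 ]
```

Call:
{"fn": "jog_arm", "kwargs": {
  "rows": [
    [0.4, -0.0002, -0.0005, 0.0028, 0, 0, 0],
    [0.4, -0.0002, -0.0005, 0.0028, 0, 0, 0],
    [0.4, -0.0002, -0.0005, 0.0028, 0, 0, 0],
    [0.4, -0.0001, -0.0005, 0.0028, 0, 0, 0],
    [0.4, 0, 0, 0, 0, 0, 0],
    [0.4, 0, 0, 0, 0, 0, 0]
  ]
}}

```text
time_s: 25.4
tool_pos: [0.4676, 0.2836, 0.2578]
tool_rot: [170.0, 0.1, 97.3]
force: [0.7, 0.4, -0.4]
grip_width: 0.0658
```

Call:
{"fn": "jog_arm", "kwargs": {
  "rows": [
    [0.4, 0, -0.0002, 0.001, 0, 0, 0],
    [0.4, 0, -0.0002, 0.001, 0, 0, 0],
    [0.4, 0, 0, 0, 0, 0, 0]
  ]
}}

```text
time_s: 25.65
tool_pos: [0.4677, 0.2837, 0.256]
tool_rot: [170.0, 0.1, 97.3]
force: [-0.1, -1.2, -1.8]
grip_width: 0.0656
```

Call:
{"fn": "jog_arm", "kwargs": {
  "rows": [
    [0.4, 0, -0.0002, 0.001, 0, 0, 0],
    [0.4, 0, 0, 0, 0, 0, 0]
  ]
}}

```text
time_s: 25.82
tool_pos: [0.4676, 0.2837, 0.255]
tool_rot: [170.0, 0.1, 97.3]
force: [0.1, -0.0, -0.7]
grip_width: 0.0658
```

```bash
python3 plan.py .4955 .287 .092 97.2 -10 4
```

```text
now t 25.82 grasp [0.496  0.2871 0.0936] tool z [ 0.173  0.021 -0.985] jawx [-0.127  0.992 -0.001] q [-47.6   9.9  13.  112.3   3.3  49.1  60.3] F [ 0.1 -0.  -0.7] w 0.0658
goal tcp [0.467 0.283 0.254] toolz [ 0.172  0.022 -0.985]
4 rows: [-0.0001, -0.0002, 0.0004] [0.01, 0.01, 0.02]
```

Call:
{"fn": "jog_arm", "kwargs": {
  "rows": [
    [0.4, 0, -0.0002, 0.001, 0, 0, 0],
    [0.4, 0, 0, 0, 0, 0, 0]
  ]
}}

```text
time_s: 25.98
tool_pos: [0.4676, 0.2837, 0.254]
tool_rot: [170.0, 0.1, 97.3]
force: [0.4, 0.3, -0.6]
grip_width: 0.0658
```

Call:
{"fn": "jog_arm", "kwargs": {
  "rows": [
    [0.4, 0, -0.0002, 0.001, 0, 0, 0],
    [0.4, 0, 0, 0, 0, 0, 0]
  ]
}}

```text
time_s: 26.15
tool_pos: [0.4677, 0.2837, 0.2535]
tool_rot: [169.9, 0.1, 97.3]
force: [-1.2, -0.7, 1.1]
grip_width: 0.0657
```

Call:
{"fn": "jog_arm", "kwargs": {
  "rows": [
    [0.4, 0, -0.0002, 0.001, 0, 0, 0],
    [0.4, 0, 0, 0, 0, 0, 0]
  ]
}}

```text
time_s: 26.32
tool_pos: [0.4677, 0.2838, 0.2534]
tool_rot: [169.9, 0.1, 97.3]
force: [-4.1, -2.0, 8.7]
grip_width: 0.0659
```

Call:
{"fn": "jog_arm", "kwargs": {
  "rows": [
    [0.4, 0, 0.0001, -0.0007, 0, 0, 0],
    [0.4, 0, 0, 0, 0, 0, 0],
    [0.2, 0, 0, 0, 0, 0, 0],
    [0.1, 0, 0, 0, 0, 0, 0],
    [0, 0, 0, 0, 0, 0, 0],
    [0, 0, 0, 0, 0, 0, 0],
    [0, 0, 0, 0, 0, 0, 0],
    [0, 0, 0, -0.006, 0, 0, 0],
    [0, 0, 0, -0.012, 0, 0, 0],
    [0, 0, 0, -0.02, 0, 0, 0],
    [0, 0, 0, -0.03, 0, 0, 0]
  ]
}}

```text
time_s: 27.23
tool_pos: [0.455, 0.2817, 0.3193]
tool_rot: [170.1, 0.2, 97.3]
force: [0.4, 0.5, 0.1]
grip_width: 0.087
```

```bash
python3 plan.py .437 .048 .12 9 0 18
python3 - <<'E'
from h import *
np.set_printoptions(precision=4,suppress=True)
P=cloud('top',np.median([cams.read_camera('top')[1] for _ in range(3)],0)).reshape(-1,3)
for n,c,zl,zh,yw,xr in [('upper',(.494,.286),.086,.102,187,.06),('lower',(.436,.048),.043,.056,99,.13)]:
  Q=P[(abs(P[:,0]-c[0])<(.13 if n=='upper' else .055))&(abs(P[:,1]-c[1])<(.05 if n=='upper' else .12))&(P[:,2]>zl)&(P[:,2]<zh)]
  x,e=ringfit(Q,.187,.063,(*c,np.radians(yw))); k,s=np.cos(x[2]),np.sin(x[2]); dd=Q[:,:2]-x[:2]; u=dd[:,0]*k+dd[:,1]*s; v=-dd[:,0]*s+dd[:,1]*k
  print(n,len(Q),x[:2],np.degrees(x[2]),e,' u',np.percentile(u,[0,1,5,50,95,99,100]),'v',np.percentile(v,[0,2,10,90,98,100]),'z far/near',np.median(Q[u<-.09,2]),np.median(Q[u>.085,2]))
E
```

```text
now t 27.23 grasp [0.4829 0.2847 0.1577] tool z [ 0.17   0.018 -0.985] jawx [-0.126  0.992 -0.003] q [-48.5   4.5  12.8 110.1   4.6  57.   59.2] F [0.4 0.5 0.1] w 0.087
goal tcp [0.437 0.048 0.284] toolz [ 0. -0. -1.]
18 rows: [-0.0126, 0.007, 0.0023] [0.44, -0.41, 4.89]
upper 321 [0.4929 0.2859] 187.20662567967878 0.001609354370501484  u [-0.0983 -0.0974 -0.0958  0.0281  0.0999  0.1044  0.1052] v [-0.0338 -0.0322 -0.0286  0.0318  0.0325  0.0329] z far/near 0.09408512916939116 0.09439028093193746
lower 540 [0.4355 0.0481] 99.12518241615426 0.0018568636189616513  u [-0.0972 -0.0965 -0.0946  0.0139  0.1005  0.1046  0.1057] v [-0.0337 -0.0332 -0.0316  0.0311  0.0322  0.0325] z far/near 0.049896386123249536 0.04945128183941927
```

Call:
{"fn": "jog_arm", "kwargs": {
  "rows": [
    [0, -0.0126, 0.007, 0.0015, 0.44, -0.41, 4.89],
    [0, -0.0126, 0.007, 0.0015, 0.44, -0.41, 4.89],
    [0, -0.0126, 0.007, 0.0015, 0.44, -0.41, 4.89],
    [0, -0.0126, 0.007, 0.0015, 0.44, -0.41, 4.89],
    [0, -0.0126, 0.007, 0.0015, 0.44, -0.41, 4.89],
    [0, -0.0126, 0.007, 0.0015, 0.44, -0.41, 4.89],
    [0, -0.0126, 0.007, 0.0015, 0.44, -0.41, 4.89],
    [0, -0.0126, 0.007, 0.0015, 0.44, -0.41, 4.89],
    [0, -0.0126, 0.007, 0.0023, 0.44, -0.41, 4.89]
  ]
}}

```text
time_s: 28.13
tool_pos: [0.4936, 0.1601, 0.3116]
tool_rot: [175.0, -2.1, 52.9]
force: [0.3, -0.3, -0.1]
grip_width: 0.087
```

Call:
{"fn": "jog_arm", "kwargs": {
  "rows": [
    [0, -0.0126, 0.007, 0.0023, 0.44, -0.41, 4.89],
    [0, -0.0126, 0.007, 0.0023, 0.44, -0.41, 4.89],
    [0, -0.0126, 0.007, 0.0023, 0.44, -0.41, 4.89],
    [0, -0.0126, 0.007, 0.0023, 0.44, -0.41, 4.89],
    [0, -0.0126, 0.007, 0.0023, 0.44, -0.41, 4.89],
    [0, -0.0126, 0.007, 0.0023, 0.44, -0.41, 4.89],
    [0, -0.0126, 0.007, 0.0023, 0.44, -0.41, 4.89],
    [0, -0.0126, 0.007, 0.0023, 0.44, -0.41, 4.89],
    [0, -0.0126, 0.007, 0.0023, 0.44, -0.41, 4.89],
    [0, 0, 0, 0, 0, 0, 0],
    [0, 0, 0, 0, 0, 0, 0]
  ]
}}

```text
time_s: 29.05
tool_pos: [0.4361, 0.048, 0.2907]
tool_rot: [-179.9, -0.3, 9.1]
force: [1.0, -0.3, 0.1]
grip_width: 0.0868
```

```bash
python3 plan.py .436 .048 .047 9 0 9
```

```text
now t 29.05 grasp [0.4369 0.0486 0.1267] tool z [ 0.004  0.003 -1.   ] jawx [0.987 0.158 0.005] q [-37.   -3.3  26.7 120.7   1.5  61.9  -1.8] F [ 1.  -0.3  0.1] w 0.0868
goal tcp [0.436 0.048 0.211] toolz [ 0. -0. -1.]
9 rows: [-0.0, 0.0, 0.0089] [-0.02, -0.03, 0.01]
```

Call:
{"fn": "jog_arm", "kwargs": {
  "rows": [
    [0, 0, 0, 0.0089, 0, 0, 0],
    [0, 0, 0, 0.0089, 0, 0, 0],
    [0, 0, 0, 0.0089, 0, 0, 0],
    [0, 0, 0, 0.0089, 0, 0, 0],
    [0, 0, 0, 0.0089, 0, 0, 0],
    [0, 0, 0, 0.0089, 0, 0, 0],
    [0, 0, 0, 0.0089, 0, 0, 0],
    [0, 0, 0, 0.0089, 0, 0, 0],
    [0, 0, 0, 0.0089, 0, 0, 0],
    [0, 0, 0, 0, 0, 0, 0],
    [0, 0, 0, 0, 0, 0, 0]
  ]
}}

```text
time_s: 29.97
tool_pos: [0.4364, 0.0484, 0.2101]
tool_rot: [-179.9, -0.2, 9.0]
force: [-0.3, -0.4, 0.2]
grip_width: 0.0869
```

Call:
{"fn": "jog_arm", "kwargs": {
  "rows": [
    [0.15, 0, 0, 0, 0, 0, 0],
    [0.25, 0, 0, 0, 0, 0, 0],
    [0.4, 0, 0, 0, 0, 0, 0],
    [0.4, 0, 0, 0, 0, 0, 0],
    [0.4, 0, 0, 0, 0, 0, 0],
    [0.4, 0, 0, 0, 0, 0, 0],
    [0.4, 0, 0, -0.004, 0, 0, 0],
    [0.4, 0, 0, -0.01, 0, 0, 0],
    [0.4, 0, 0, -0.015, 0, 0, 0],
    [0.4, 0, 0, -0.015, 0, 0, 0],
    [0.4, 0, 0, -0.015, 0, 0, 0],
    [0.4, 0, 0, 0, 0, 0, 0]
  ],
  "grip_force": 20
}}

```text
time_s: 30.97
tool_pos: [0.4376, 0.0483, 0.2728]
tool_rot: [-179.8, -0.6, 9.0]
force: [1.4, -0.6, -1.0]
grip_width: 0.0658
```

```bash
python3 plan.py .501 -.217 .115 -86 0 22
```

```text
now t 30.97 grasp [0.4391 0.0491 0.1088] tool z [ 0.009  0.005 -1.   ] jawx [0.988 0.157 0.01 ] q [-37.   -1.8  27.1 121.8   0.8  59.3  -1.2] F [ 1.4 -0.6 -1. ] w 0.0658
goal tcp [ 0.501 -0.217  0.279] toolz [-0. -0. -1.]
22 rows: [0.0106, 0.009, -0.0003] [-0.03, -0.01, 4.32]
```

Call:
{"fn": "jog_arm", "kwargs": {
  "rows": [
    [0.4, 0, 0, -0.02, 0, 0, 0],
    [0.4, 0, 0, -0.02, 0, 0, 0],
    [0.4, 0.0106, 0.009, 0, 0, 0, 4.32],
    [0.4, 0.0106, 0.009, 0, 0, 0, 4.32],
    [0.4, 0.0106, 0.009, 0, 0, 0, 4.32],
    [0.4, 0.0106, 0.009, 0, 0, 0, 4.32],
    [0.4, 0.0106, 0.009, 0, 0, 0, 4.32],
    [0.4, 0.0106, 0.009, 0, 0, 0, 4.32],
    [0.4, 0.0106, 0.009, 0, 0, 0, 4.32],
    [0.4, 0.0106, 0.009, 0, 0, 0, 4.32],
    [0.4, 0.0106, 0.009, 0, 0, 0, 4.32],
    [0.4, 0.0106, 0.009, 0, 0, 0, 4.32]
  ]
}}

```text
time_s: 31.97
tool_pos: [0.5223, -0.0574, 0.3091]
tool_rot: [-179.8, -0.1, -34.4]
force: [-0.5, -1.1, -0.8]
grip_width: 0.066
```

Call:
{"fn": "jog_arm", "kwargs": {
  "rows": [
    [0.4, 0.0106, 0.009, 0, 0, 0, 4.32],
    [0.4, 0.0106, 0.009, 0, 0, 0, 4.32],
    [0.4, 0.0106, 0.009, 0, 0, 0, 4.32],
    [0.4, 0.0106, 0.009, 0, 0, 0, 4.32],
    [0.4, 0.0106, 0.009, 0, 0, 0, 4.32],
    [0.4, 0.0106, 0.009, 0, 0, 0, 4.32],
    [0.4, 0.0106, 0.009, 0, 0, 0, 4.32],
    [0.4, 0.0106, 0.009, 0, 0, 0, 4.32],
    [0.4, 0.0106, 0.009, 0, 0, 0, 4.32],
    [0.4, 0.0106, 0.009, 0, 0, 0, 4.32],
    [0.4, 0.0106, 0.009, 0, 0, 0, 4.32],
    [0.4, 0.0106, 0.009, 0, 0, 0, 4.32]
  ]
}}

```text
time_s: 32.97
tool_pos: [0.4985, -0.217, 0.3086]
tool_rot: [-179.8, 0.1, -86.2]
force: [-0.6, 0.3, -0.8]
grip_width: 0.0661
```

```bash
python3 plan.py .501 -.217 .08 -86 0 8
```

```text
now t 32.97 grasp [ 0.4991 -0.2166  0.1446] tool z [ 0.003  0.003 -1.   ] jawx [ 0.066 -0.998 -0.003] q [-21.6  12.   47.5 106.8 -10.   65.3 -56.7] F [-0.6  0.3 -0.8] w 0.0661
goal tcp [ 0.501 -0.217  0.244] toolz [-0. -0. -1.]
8 rows: [0.0, -0.0003, 0.0081] [-0.02, 0.02, -0.03]
```

Call:
{"fn": "jog_arm", "kwargs": {
  "rows": [
    [0.4, 0, 0, 0.0081, 0, 0, 0],
    [0.4, 0, 0, 0.0081, 0, 0, 0],
    [0.4, 0, 0, 0.0081, 0, 0, 0],
    [0.4, 0, 0, 0.0081, 0, 0, 0],
    [0.4, 0, 0, 0.0081, 0, 0, 0],
    [0.4, 0, 0, 0.0081, 0, 0, 0],
    [0.4, 0, 0, 0.0081, 0, 0, 0],
    [0.4, 0, 0, 0.0081, 0, 0, 0],
    [0.4, 0, 0, 0, 0, 0, 0],
    [0.4, 0, 0, 0, 0, 0, 0]
  ]
}}

```text
time_s: 33.8
tool_pos: [0.4992, -0.2163, 0.2438]
tool_rot: [-179.8, 0.1, -86.0]
force: [0.5, 0.7, -0.8]
grip_width: 0.066
```

```bash
python3 plan.py .501 -.217 .058 -86 0 4
python3 - <<'E'
from h import *
np.set_printoptions(precision=4,suppress=True)
im,d=cams.read_camera('top'); P=cloud('top',d).reshape(-1,3); c=(.501,-.217)
Q=P[(abs(P[:,0]-c[0])<.13)&(abs(P[:,1]-c[1])<.05)&(P[:,2]>.072)&(P[:,2]<.09)]
x,e=ringfit(Q,.187,.063,(*c,np.radians(4))); k,s=np.cos(x[2]),np.sin(x[2]); dd=Q[:,:2]-x[:2]; u=dd[:,0]*k+dd[:,1]*s
print(len(Q),x[:2],np.degrees(x[2]),e,np.percentile(u,[1,5,95,99]))
cv2.imwrite('pics/t9.png',cv2.resize(im[120:270,340:500,::-1],None,fx=3.5,fy=3.5,interpolation=cv2.INTER_CUBIC))
E
```

```text
now t 33.8 grasp [ 0.4997 -0.2159  0.0798] tool z [ 0.003  0.003 -1.   ] jawx [ 0.07  -0.998 -0.003] q [-19.2  17.3  45.8 110.1 -14.7  58.4 -52.9] F [ 0.5  0.7 -0.8] w 0.066
goal tcp [ 0.501 -0.217  0.222] toolz [-0. -0. -1.]
4 rows: [0.0002, -0.0004, 0.0055] [-0.05, 0.04, -0.0]
185 [ 0.4954 -0.2174] 4.927954539026658 0.0036379991513624532 [0.0701 0.0743 0.1054 0.1071]
```

View pics/t9.png

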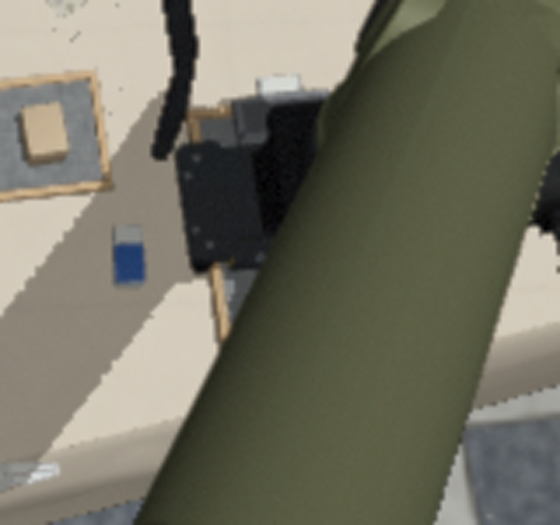

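The crate hangs over the long tray with its tab toward +x at (280,85). The block lies inside its tray at (45,130), and the hose at (165,150) is low, below the gripper body.

Call:
{"fn": "jog_arm", "kwargs": {
  "rows": [
    [0.4, 0.0003, -0.0007, 0.0055, 0, 0, 0],
    [0.4, 0.0003, -0.0007, 0.0055, 0, 0, 0],
    [0.4, 0.0003, -0.0007, 0.0055, 0, 0, 0],
    [0.4, 0, 0, 0.005, 0, 0, 0],
    [0.4, 0, 0, 0, 0, 0, 0],
    [0.4, 0, 0, 0, 0, 0, 0]
  ]
}}

```text
time_s: 34.35
tool_pos: [0.5014, -0.217, 0.2224]
tool_rot: [-179.8, 0.2, -86.0]
force: [-0.1, -0.5, -0.2]
grip_width: 0.0659
```

Call:
{"fn": "jog_arm", "kwargs": {
  "rows": [
    [0.4, 0, 0, 0.0015, 0, 0, 0],
    [0.4, 0, 0, 0.0015, 0, 0, 0],
    [0.4, 0, 0, 0, 0, 0, 0]
  ]
}}

```text
time_s: 34.6
tool_pos: [0.5015, -0.217, 0.2198]
tool_rot: [-179.8, 0.2, -86.0]
force: [-0.6, -0.2, -1.5]
grip_width: 0.0659
```

Call:
{"fn": "jog_arm", "kwargs": {
  "rows": [
    [0.4, 0, 0, 0.001, 0, 0, 0],
    [0.4, 0, 0, 0, 0, 0, 0]
  ]
}}

```text
time_s: 34.77
tool_pos: [0.5016, -0.217, 0.2189]
tool_rot: [-179.7, 0.2, -86.0]
force: [-0.0, -0.3, -1.5]
grip_width: 0.0661
```

Call:
{"fn": "jog_arm", "kwargs": {
  "rows": [
    [0.4, 0, 0, 0.001, 0, 0, 0],
    [0.4, 0, 0, 0, 0, 0, 0]
  ]
}}

```text
time_s: 34.93
tool_pos: [0.5017, -0.2171, 0.2183]
tool_rot: [-179.7, 0.2, -86.0]
force: [-0.4, 1.2, 2.4]
grip_width: 0.0657
```

Call:
{"fn": "jog_arm", "kwargs": {
  "rows": [
    [0.4, 0, 0, 0.0005, 0, 0, 0],
    [0.4, 0, 0, 0, 0, 0, 0],
    [0.2, 0, 0, 0, 0, 0, 0],
    [0.1, 0, 0, 0, 0, 0, 0],
    [0, 0, 0, 0, 0, 0, 0],
    [0, 0, 0, 0, 0, 0, 0],
    [0, 0, 0, 0, 0, 0, 0],
    [0, 0, 0, -0.01, 0, 0, 0],
    [0, 0, 0, -0.02, 0, 0, 0],
    [0, 0, 0, -0.03, 0, 0, 0],
    [0, 0, 0, -0.04, 0, 0, 0],
    [0, 0, 0, -0.04, 0, 0, 0]
  ]
}}

```text
time_s: 35.93
tool_pos: [0.5003, -0.2176, 0.359]
tool_rot: [-179.8, 0.1, -86.1]
force: [1.0, -0.3, 0.1]
grip_width: 0.0864
```

```bash
python3 plan.py .36 -.30 .25 -86 0 8
```

```text
now t 35.93 grasp [ 0.5008 -0.2172  0.195 ] tool z [ 0.003  0.003 -1.   ] jawx [ 0.069 -0.998 -0.003] q [-23.1   9.   48.5 103.2  -7.4  70.9 -58.6] F [ 1.  -0.3  0.1] w 0.0864
goal tcp [ 0.36  -0.3    0.414] toolz [-0. -0. -1.]
8 rows: [0.0091, 0.0182, -0.0069] [-0.02, 0.02, -0.01]
```

Move the arm aside so the last check has a clear view.

Call:
{"fn": "jog_arm", "kwargs": {
  "rows": [
    [0, 0.0091, 0.0182, -0.0069, 0, 0, 0],
    [0, 0.0091, 0.0182, -0.0069, 0, 0, 0],
    [0, 0.0091, 0.0182, -0.0069, 0, 0, 0],
    [0, 0.0091, 0.0182, -0.0069, 0, 0, 0],
    [0, 0.0091, 0.0182, -0.0069, 0, 0, 0],
    [0, 0.0091, 0.0182, -0.0069, 0, 0, 0],
    [0, 0.0091, 0.0182, -0.0069, 0, 0, 0],
    [0, 0.0091, 0.0182, -0.0069, 0, 0, 0],
    [0, 0.015, 0, 0, 0, 0, 0],
    [0, 0.015, 0, 0, 0, 0, 0],
    [0, 0, 0, 0, 0, 0, 0],
    [0, 0, 0, 0, 0, 0, 0]
  ]
}}

```text
time_s: 36.93
tool_pos: [0.3622, -0.3308, 0.4121]
tool_rot: [-179.7, 0.1, -86.1]
force: [0.1, 0.4, 0.0]
grip_width: 0.0869
```

Run:
```python
from h import *
np.set_printoptions(precision=4,suppress=True)
D=[]
for _ in range(3):
  im,d=cams.read_camera('top'); D.append(d)
P=cloud('top',np.median(D,0)).reshape(-1,3); print(status.get_obs()['tool_pos'])
for n,c,zl,zh,yw,b in [('upper',(.494,.286),.087,.102,187,(.13,.05)),('lower',(.501,-.217),.049,.066,4,(.13,.05))]:
  Q=P[(abs(P[:,0]-c[0])<b[0])&(abs(P[:,1]-c[1])<b[1])&(P[:,2]>zl)&(P[:,2]<zh)]
  if len(Q)<50: print(n,len(Q)); continue
  x,e=ringfit(Q,.187,.063,(*c,np.radians(yw))); k,s=np.cos(x[2]),np.sin(x[2]); dd=Q[:,:2]-x[:2]; u=dd[:,0]*k+dd[:,1]*s; v=-dd[:,0]*s+dd[:,1]*k
  print(n,len(Q),x[:2],np.degrees(x[2]),e,' u',np.percentile(u,[1,5,95,99]),'z ends',np.median(Q[u<-.085,2]),np.median(Q[u>.085,2]),'z sides',np.median(Q[v<-.028,2]),np.median(Q[v>.028,2]))
for n,c,zl,zh in [('knop',(.573,.063),.02,.08),('block',(.589,-.054),.028,.06)]:
  Q=P[(np.hypot(*(P[:,:2]-c).T)<.035)&(P[:,2]>zl)&(P[:,2]<zh)]; print(n,len(Q),np.median(Q,0),Q[:,2].max(),cv2.minAreaRect(Q[:,:2].astype(np.float32)*1000))
cv2.imwrite('pics/t10.png',cv2.resize(im[110:290,180:470,::-1],None,fx=2.7,fy=2.7,interpolation=cv2.INTER_CUBIC))
```

```text
[ 0.3629 -0.3294  0.4116]
upper 636 [0.4928 0.2855] 187.25448066857786 0.00185147876605124  u [-0.0976 -0.0951  0.1003  0.1043] z ends 0.09385087332917319 0.09438921501129116 z sides 0.09450723378642811 0.09485882465383799
lower 591 [ 0.4981 -0.2157] 4.034934890149902 0.0019160157973149988  u [-0.0956 -0.0944  0.1011  0.1055] z ends 0.056540320113647735 0.056361572747277044 z sides 0.05608835356767872 0.05658556143946303
knop 149 [0.5673 0.0619 0.0416] 0.05633635664939218 ((570.9954223632812, 62.48497009277344), (33.86625289916992, 32.22952651977539), 12.072129249572754)
block 170 [ 0.5839 -0.0522  0.0358] 0.040104036420816946 ((585.4091796875, -52.424102783203125), (36.6483039855957, 28.146013259887695), 7.914766311645508)
```

View pics/t10.png

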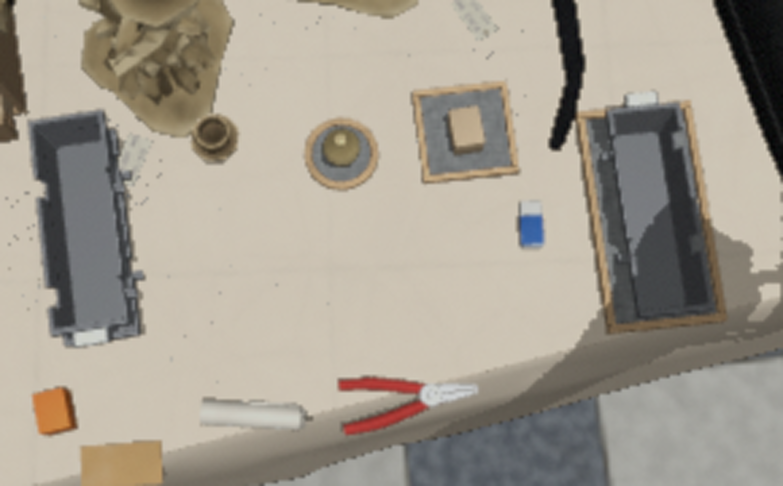

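The picture shows all four parts in place: the upper crate on the loupe crate with its tab at the bottom (90,337), the knop in the rest at (342,147), the block in its tray at (465,128) and the lower crate in the long tray at (650,210).

```bash
python3 -c "
from cell import env; print(env.sign_off())"
```

```text
the job is handed in; nothing more can be done
None
```

The stack is apart, all four parts are where they belong, and I handed the job in at about 37 s of the 112 s allowed. The hand-in gave no verdict, so these are my own last top-camera readings, taken with the arm clear and the gripper open:

| Part | Where it stands | Distance from the middle | Limit | Other readings |
|---|---|---|---|---|
| Knop | round rest | about 2 mm | 16 mm | top 56 mm above the table |
| Block | square tray | about 5 mm | 18 mm | top about 36 mm above the table |
| Upper crate | on the loupe crate | about 1.5 mm | 7 mm | rim about 94.5 mm, so on its lugs; turned 0.3°; level within 1 mm |
| Lower crate | long tray | about 6 mm | 15 mm | rim 56–57 mm, so flat; turned 0.2° |

- **Upper crate tab:** it is at the opposite end to the loupe crate's tab, as asked.
- **Candelabra:** I leaned the tool 10–15° toward the robot for the knop, block and upper crate, because the candelabra branches hang close over those spots. The wrist force stayed under about 10 N in every reading I took.
- **What disagreed:** the landmark network was up to 14 mm off for the round rest, so I used the outline and depth fits instead. The gripper closed to 33 mm on the knop rather than 36 mm, but the knop stood upright after release.

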